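# Load the analyser's cradle from the canister lane in queue order

## Task

Move the four sample canisters from the sloped lane to the loading cradle in the same order as they queue: each time take the front one at the low end (towards the robot), let the others roll forward, and lay it across the cradle in the next place, starting next to the yellow block. A canister once set down stays in its place, and the amber jar, the white bowl and the brass weight are to stay where they stand. At the end each canister lies square and centred in its place, let go and still.

Things in the scene. Friction and masses are not known exactly. Their poses are not given: they have to be found in the camera images.
- can_red: sample canister: closed cylinder, 40 mm diameter, 50 mm long, red barrel, flat bare-steel ends, about 0.15 kg, lying on its side. Origin at its centre; its y axis is the cylinder axis (level), x and z turn as it rolls. Starts in the lane. Grip it by its two flat ends (50 mm apart), in their upper half
- can_blue: sample canister: closed cylinder, 40 mm diameter, 50 mm long, blue barrel, flat bare-steel ends, about 0.15 kg, lying on its side. Origin at its centre; its y axis is the cylinder axis (level), x and z turn as it rolls. Starts in the lane. Grip it by its two flat ends (50 mm apart), in their upper half
- can_green: sample canister: closed cylinder, 40 mm diameter, 50 mm long, green barrel, flat bare-steel ends, about 0.15 kg, lying on its side. Origin at its centre; its y axis is the cylinder axis (level), x and z turn as it rolls. Starts in the lane. Grip it by its two flat ends (50 mm apart), in their upper half
- can_white: sample canister: closed cylinder, 40 mm diameter, 50 mm long, white barrel, flat bare-steel ends, about 0.15 kg, lying on its side. Origin at its centre; its y axis is the cylinder axis (level), x and z turn as it rolls. Starts in the lane. Grip it by its two flat ends (50 mm apart), in their upper half
- lane: fixed blue-edged gravity lane, 205 x 90 mm. Origin on the bench under its middle; x points up its 0.05 rad slope, y across. Canisters lie touching, axes along y, 40 mm apart; the front (lowest) one at a lip, centre at x -0.077, z 0.086 m. When it is lifted out the rest roll down 40 mm in about 1 s. Side guides (inside 53, outside 69 mm apart) stand only 6 mm above the deck: the ends are free above
- cradle: fixed grey cradle with dark ribs, 70 x 224 mm, rib tops 40 mm high. Origin on the bench under its middle; y runs along the row of four places (y = -0.081, -0.027, 0.027, 0.081 m; x = 0). A place is a 30 mm gap between ribs (46 mm long) whose edges centre a canister laid with its axis along the cradle's x, its centre then 53 mm above the bench, ends free. Place 1 is next to the yellow block
- yellow_block: yellow end block, fixed, 70 x 20 x 50 mm high, origin at the centre of its underside. It is at either end of the cradle's row (cradle y = +0.124 or -0.124 m), a like black block at the other. Place 1 is centred 43 mm from it along the row, places 2, 3, 4 each 54 mm further
- amber_jar: bystander: small amber glass jar, 38 mm in diameter, 75 mm high, upright beside the lane; origin at the centre of its underside
- mortar: bystander: white ceramic bowl, 72 mm in diameter, 40 mm high, behind the cradle; origin at the centre of its underside
- weight: bystander: brass calibration weight with a knob, 36 mm in diameter, 40 mm high, in front of the cradle; origin at the centre of its underside
There are look-alikes about, which are no part of the job. Of the things like the can_blue, leave any that is black, brown or pink; of the rest the smaller one is meant.

How it is judged:
On the way, in this order (a step that is already met when the one before it is completed fails the run):
1. the first canister, taken from the front of the lane, lies released in place 1 of the cradle, and all those still in the lane have rolled forward (((horizontal distance between can_red and yellow_block between 0.033 and 0.053 m and x of can_red in the frame of cradle between -0.012 and 0.012 m and z of can_red in the frame of cradle between 0.0472 and 0.0592 m and angle between the y axis of can_red and the x axis of cradle, either way round below 0.15 rad and linear speed of can_red below 0.02 m/s and angular speed of can_red below 0.5 rad/s and contact force between the fingers and can_red below 0.3 N) or (horizontal distance between can_blue and yellow_block between 0.033 and 0.053 m and x of can_blue in the frame of cradle between -0.012 and 0.012 m and z of can_blue in the frame of cradle between 0.0472 and 0.0592 m and angle between the y axis of can_blue and the x axis of cradle, either way round below 0.15 rad and linear speed of can_blue below 0.02 m/s and angular speed of can_blue below 0.5 rad/s and contact force between the fingers and can_blue below 0.3 N) or (horizontal distance between can_green and yellow_block between 0.033 and 0.053 m and x of can_green in the frame of cradle between -0.012 and 0.012 m and z of can_green in the frame of cradle between 0.0472 and 0.0592 m and angle between the y axis of can_green and the x axis of cradle, either way round below 0.15 rad and linear speed of can_green below 0.02 m/s and angular speed of can_green below 0.5 rad/s and contact force between the fingers and can_green below 0.3 N) or (horizontal distance between can_white and yellow_block between 0.033 and 0.053 m and x of can_white in the frame of cradle between -0.012 and 0.012 m and z of can_white in the frame of cradle between 0.0472 and 0.0592 m and angle between the y axis of can_white and the x axis of cradle, either way round below 0.15 rad and linear speed of can_white below 0.02 m/s and angular speed of can_white below 0.5 rad/s and contact force between the fingers and can_white below 0.3 N)) and (distance of can_red from where it was at the start of the episode between 0.026 and 0.054 m or height (world z) of can_red below 0.066 m) and (distance of can_blue from where it was at the start of the episode between 0.026 and 0.054 m or height (world z) of can_blue below 0.066 m) and (distance of can_green from where it was at the start of the episode between 0.026 and 0.054 m or height (world z) of can_green below 0.066 m) and (distance of can_white from where it was at the start of the episode between 0.026 and 0.054 m or height (world z) of can_white below 0.066 m)), for 0.2 s.
2. the second canister, taken from the front of the lane, lies released in place 2 of the cradle, and all those still in the lane have rolled forward (((horizontal distance between can_red and yellow_block between 0.087 and 0.107 m and x of can_red in the frame of cradle between -0.012 and 0.012 m and z of can_red in the frame of cradle between 0.0472 and 0.0592 m and angle between the y axis of can_red and the x axis of cradle, either way round below 0.15 rad and linear speed of can_red below 0.02 m/s and angular speed of can_red below 0.5 rad/s and contact force between the fingers and can_red below 0.3 N) or (horizontal distance between can_blue and yellow_block between 0.087 and 0.107 m and x of can_blue in the frame of cradle between -0.012 and 0.012 m and z of can_blue in the frame of cradle between 0.0472 and 0.0592 m and angle between the y axis of can_blue and the x axis of cradle, either way round below 0.15 rad and linear speed of can_blue below 0.02 m/s and angular speed of can_blue below 0.5 rad/s and contact force between the fingers and can_blue below 0.3 N) or (horizontal distance between can_green and yellow_block between 0.087 and 0.107 m and x of can_green in the frame of cradle between -0.012 and 0.012 m and z of can_green in the frame of cradle between 0.0472 and 0.0592 m and angle between the y axis of can_green and the x axis of cradle, either way round below 0.15 rad and linear speed of can_green below 0.02 m/s and angular speed of can_green below 0.5 rad/s and contact force between the fingers and can_green below 0.3 N) or (horizontal distance between can_white and yellow_block between 0.087 and 0.107 m and x of can_white in the frame of cradle between -0.012 and 0.012 m and z of can_white in the frame of cradle between 0.0472 and 0.0592 m and angle between the y axis of can_white and the x axis of cradle, either way round below 0.15 rad and linear speed of can_white below 0.02 m/s and angular speed of can_white below 0.5 rad/s and contact force between the fingers and can_white below 0.3 N)) and (distance of can_red from where it was at the start of the episode between 0.066 and 0.094 m or height (world z) of can_red below 0.066 m) and (distance of can_blue from where it was at the start of the episode between 0.066 and 0.094 m or height (world z) of can_blue below 0.066 m) and (distance of can_green from where it was at the start of the episode between 0.066 and 0.094 m or height (world z) of can_green below 0.066 m) and (distance of can_white from where it was at the start of the episode between 0.066 and 0.094 m or height (world z) of can_white below 0.066 m)), for 0.2 s.
3. the third canister, taken from the front of the lane, lies released in place 3 of the cradle, and all those still in the lane have rolled forward (((horizontal distance between can_red and yellow_block between 0.141 and 0.161 m and x of can_red in the frame of cradle between -0.012 and 0.012 m and z of can_red in the frame of cradle between 0.0472 and 0.0592 m and angle between the y axis of can_red and the x axis of cradle, either way round below 0.15 rad and linear speed of can_red below 0.02 m/s and angular speed of can_red below 0.5 rad/s and contact force between the fingers and can_red below 0.3 N) or (horizontal distance between can_blue and yellow_block between 0.141 and 0.161 m and x of can_blue in the frame of cradle between -0.012 and 0.012 m and z of can_blue in the frame of cradle between 0.0472 and 0.0592 m and angle between the y axis of can_blue and the x axis of cradle, either way round below 0.15 rad and linear speed of can_blue below 0.02 m/s and angular speed of can_blue below 0.5 rad/s and contact force between the fingers and can_blue below 0.3 N) or (horizontal distance between can_green and yellow_block between 0.141 and 0.161 m and x of can_green in the frame of cradle between -0.012 and 0.012 m and z of can_green in the frame of cradle between 0.0472 and 0.0592 m and angle between the y axis of can_green and the x axis of cradle, either way round below 0.15 rad and linear speed of can_green below 0.02 m/s and angular speed of can_green below 0.5 rad/s and contact force between the fingers and can_green below 0.3 N) or (horizontal distance between can_white and yellow_block between 0.141 and 0.161 m and x of can_white in the frame of cradle between -0.012 and 0.012 m and z of can_white in the frame of cradle between 0.0472 and 0.0592 m and angle between the y axis of can_white and the x axis of cradle, either way round below 0.15 rad and linear speed of can_white below 0.02 m/s and angular speed of can_white below 0.5 rad/s and contact force between the fingers and can_white below 0.3 N)) and (distance of can_red from where it was at the start of the episode between 0.106 and 0.134 m or height (world z) of can_red below 0.066 m) and (distance of can_blue from where it was at the start of the episode between 0.106 and 0.134 m or height (world z) of can_blue below 0.066 m) and (distance of can_green from where it was at the start of the episode between 0.106 and 0.134 m or height (world z) of can_green below 0.066 m) and (distance of can_white from where it was at the start of the episode between 0.106 and 0.134 m or height (world z) of can_white below 0.066 m)), for 0.2 s.
4. the last canister, taken from the front of the lane, lies released in place 4 of the cradle (((horizontal distance between can_red and yellow_block between 0.195 and 0.215 m and x of can_red in the frame of cradle between -0.012 and 0.012 m and z of can_red in the frame of cradle between 0.0472 and 0.0592 m and angle between the y axis of can_red and the x axis of cradle, either way round below 0.15 rad and linear speed of can_red below 0.02 m/s and angular speed of can_red below 0.5 rad/s and contact force between the fingers and can_red below 0.3 N) or (horizontal distance between can_blue and yellow_block between 0.195 and 0.215 m and x of can_blue in the frame of cradle between -0.012 and 0.012 m and z of can_blue in the frame of cradle between 0.0472 and 0.0592 m and angle between the y axis of can_blue and the x axis of cradle, either way round below 0.15 rad and linear speed of can_blue below 0.02 m/s and angular speed of can_blue below 0.5 rad/s and contact force between the fingers and can_blue below 0.3 N) or (horizontal distance between can_green and yellow_block between 0.195 and 0.215 m and x of can_green in the frame of cradle between -0.012 and 0.012 m and z of can_green in the frame of cradle between 0.0472 and 0.0592 m and angle between the y axis of can_green and the x axis of cradle, either way round below 0.15 rad and linear speed of can_green below 0.02 m/s and angular speed of can_green below 0.5 rad/s and contact force between the fingers and can_green below 0.3 N) or (horizontal distance between can_white and yellow_block between 0.195 and 0.215 m and x of can_white in the frame of cradle between -0.012 and 0.012 m and z of can_white in the frame of cradle between 0.0472 and 0.0592 m and angle between the y axis of can_white and the x axis of cradle, either way round below 0.15 rad and linear speed of can_white below 0.02 m/s and angular speed of can_white below 0.5 rad/s and contact force between the fingers and can_white below 0.3 N))), for 0.2 s.
At the end, for the whole second after the job is handed in: Every place of the cradle holds one canister, in queue order from the yellow block (secured by the stages): its centre within 10 mm along the row and 12 mm across it, resting on the ribs (height within 6 mm), its axis within 0.15 rad of the cradle's x; all released and still (((horizontal distance between can_red and yellow_block between 0.033 and 0.053 m and x of can_red in the frame of cradle between -0.012 and 0.012 m and z of can_red in the frame of cradle between 0.0472 and 0.0592 m and angle between the y axis of can_red and the x axis of cradle, either way round below 0.15 rad) or (horizontal distance between can_blue and yellow_block between 0.033 and 0.053 m and x of can_blue in the frame of cradle between -0.012 and 0.012 m and z of can_blue in the frame of cradle between 0.0472 and 0.0592 m and angle between the y axis of can_blue and the x axis of cradle, either way round below 0.15 rad) or (horizontal distance between can_green and yellow_block between 0.033 and 0.053 m and x of can_green in the frame of cradle between -0.012 and 0.012 m and z of can_green in the frame of cradle between 0.0472 and 0.0592 m and angle between the y axis of can_green and the x axis of cradle, either way round below 0.15 rad) or (horizontal distance between can_white and yellow_block between 0.033 and 0.053 m and x of can_white in the frame of cradle between -0.012 and 0.012 m and z of can_white in the frame of cradle between 0.0472 and 0.0592 m and angle between the y axis of can_white and the x axis of cradle, either way round below 0.15 rad)) and ((horizontal distance between can_red and yellow_block between 0.087 and 0.107 m and x of can_red in the frame of cradle between -0.012 and 0.012 m and z of can_red in the frame of cradle between 0.0472 and 0.0592 m and angle between the y axis of can_red and the x axis of cradle, either way round below 0.15 rad) or (horizontal distance between can_blue and yellow_block between 0.087 and 0.107 m and x of can_blue in the frame of cradle between -0.012 and 0.012 m and z of can_blue in the frame of cradle between 0.0472 and 0.0592 m and angle between the y axis of can_blue and the x axis of cradle, either way round below 0.15 rad) or (horizontal distance between can_green and yellow_block between 0.087 and 0.107 m and x of can_green in the frame of cradle between -0.012 and 0.012 m and z of can_green in the frame of cradle between 0.0472 and 0.0592 m and angle between the y axis of can_green and the x axis of cradle, either way round below 0.15 rad) or (horizontal distance between can_white and yellow_block between 0.087 and 0.107 m and x of can_white in the frame of cradle between -0.012 and 0.012 m and z of can_white in the frame of cradle between 0.0472 and 0.0592 m and angle between the y axis of can_white and the x axis of cradle, either way round below 0.15 rad)) and ((horizontal distance between can_red and yellow_block between 0.141 and 0.161 m and x of can_red in the frame of cradle between -0.012 and 0.012 m and z of can_red in the frame of cradle between 0.0472 and 0.0592 m and angle between the y axis of can_red and the x axis of cradle, either way round below 0.15 rad) or (horizontal distance between can_blue and yellow_block between 0.141 and 0.161 m and x of can_blue in the frame of cradle between -0.012 and 0.012 m and z of can_blue in the frame of cradle between 0.0472 and 0.0592 m and angle between the y axis of can_blue and the x axis of cradle, either way round below 0.15 rad) or (horizontal distance between can_green and yellow_block between 0.141 and 0.161 m and x of can_green in the frame of cradle between -0.012 and 0.012 m and z of can_green in the frame of cradle between 0.0472 and 0.0592 m and angle between the y axis of can_green and the x axis of cradle, either way round below 0.15 rad) or (horizontal distance between can_white and yellow_block between 0.141 and 0.161 m and x of can_white in the frame of cradle between -0.012 and 0.012 m and z of can_white in the frame of cradle between 0.0472 and 0.0592 m and angle between the y axis of can_white and the x axis of cradle, either way round below 0.15 rad)) and ((horizontal distance between can_red and yellow_block between 0.195 and 0.215 m and x of can_red in the frame of cradle between -0.012 and 0.012 m and z of can_red in the frame of cradle between 0.0472 and 0.0592 m and angle between the y axis of can_red and the x axis of cradle, either way round below 0.15 rad) or (horizontal distance between can_blue and yellow_block between 0.195 and 0.215 m and x of can_blue in the frame of cradle between -0.012 and 0.012 m and z of can_blue in the frame of cradle between 0.0472 and 0.0592 m and angle between the y axis of can_blue and the x axis of cradle, either way round below 0.15 rad) or (horizontal distance between can_green and yellow_block between 0.195 and 0.215 m and x of can_green in the frame of cradle between -0.012 and 0.012 m and z of can_green in the frame of cradle between 0.0472 and 0.0592 m and angle between the y axis of can_green and the x axis of cradle, either way round below 0.15 rad) or (horizontal distance between can_white and yellow_block between 0.195 and 0.215 m and x of can_white in the frame of cradle between -0.012 and 0.012 m and z of can_white in the frame of cradle between 0.0472 and 0.0592 m and angle between the y axis of can_white and the x axis of cradle, either way round below 0.15 rad)) and linear speed of each of can_red, can_blue, can_green, can_white below 0.02 m/s and angular speed of each of can_red, can_blue, can_green, can_white below 0.5 rad/s and contact force between the fingers and can_red below 0.3 N and contact force between the fingers and can_blue below 0.3 N and contact force between the fingers and can_green below 0.3 N and contact force between the fingers and can_white below 0.3 N); the robot touches nothing.
It fails at once if place 1 is empty while 2 canisters are out of the lane (a set canister has left its place, or a place was skipped) (not ((horizontal distance between can_red and yellow_block between 0.023 and 0.063 m and x of can_red in the frame of cradle between -0.03 and 0.03 m and z of can_red in the frame of cradle between 0.0332 and 0.0732 m) or (horizontal distance between can_blue and yellow_block between 0.023 and 0.063 m and x of can_blue in the frame of cradle between -0.03 and 0.03 m and z of can_blue in the frame of cradle between 0.0332 and 0.0732 m) or (horizontal distance between can_green and yellow_block between 0.023 and 0.063 m and x of can_green in the frame of cradle between -0.03 and 0.03 m and z of can_green in the frame of cradle between 0.0332 and 0.0732 m) or (horizontal distance between can_white and yellow_block between 0.023 and 0.063 m and x of can_white in the frame of cradle between -0.03 and 0.03 m and z of can_white in the frame of cradle between 0.0332 and 0.0732 m)) and (distance of each of can_red, can_blue from where it was at the start of the episode above 0.16 m or distance of each of can_red, can_green from where it was at the start of the episode above 0.16 m or distance of each of can_red, can_white from where it was at the start of the episode above 0.16 m or distance of each of can_blue, can_green from where it was at the start of the episode above 0.16 m or distance of each of can_blue, can_white from where it was at the start of the episode above 0.16 m or distance of each of can_green, can_white from where it was at the start of the episode above 0.16 m)).
It fails at once if place 2 is empty while 3 canisters are out of the lane (a set canister has left its place, or a place was skipped) (not ((horizontal distance between can_red and yellow_block between 0.077 and 0.117 m and x of can_red in the frame of cradle between -0.03 and 0.03 m and z of can_red in the frame of cradle between 0.0332 and 0.0732 m) or (horizontal distance between can_blue and yellow_block between 0.077 and 0.117 m and x of can_blue in the frame of cradle between -0.03 and 0.03 m and z of can_blue in the frame of cradle between 0.0332 and 0.0732 m) or (horizontal distance between can_green and yellow_block between 0.077 and 0.117 m and x of can_green in the frame of cradle between -0.03 and 0.03 m and z of can_green in the frame of cradle between 0.0332 and 0.0732 m) or (horizontal distance between can_white and yellow_block between 0.077 and 0.117 m and x of can_white in the frame of cradle between -0.03 and 0.03 m and z of can_white in the frame of cradle between 0.0332 and 0.0732 m)) and (distance of each of can_red, can_blue, can_green from where it was at the start of the episode above 0.16 m or distance of each of can_red, can_blue, can_white from where it was at the start of the episode above 0.16 m or distance of each of can_red, can_green, can_white from where it was at the start of the episode above 0.16 m or distance of each of can_blue, can_green, can_white from where it was at the start of the episode above 0.16 m)).
It fails at once if place 3 is empty while 4 canisters are out of the lane (a set canister has left its place, or a place was skipped) (not ((horizontal distance between can_red and yellow_block between 0.131 and 0.171 m and x of can_red in the frame of cradle between -0.03 and 0.03 m and z of can_red in the frame of cradle between 0.0332 and 0.0732 m) or (horizontal distance between can_blue and yellow_block between 0.131 and 0.171 m and x of can_blue in the frame of cradle between -0.03 and 0.03 m and z of can_blue in the frame of cradle between 0.0332 and 0.0732 m) or (horizontal distance between can_green and yellow_block between 0.131 and 0.171 m and x of can_green in the frame of cradle between -0.03 and 0.03 m and z of can_green in the frame of cradle between 0.0332 and 0.0732 m) or (horizontal distance between can_white and yellow_block between 0.131 and 0.171 m and x of can_white in the frame of cradle between -0.03 and 0.03 m and z of can_white in the frame of cradle between 0.0332 and 0.0732 m)) and distance of each of can_red, can_blue, can_green, can_white from where it was at the start of the episode above 0.16 m).
It fails at once if the amber jar, the white bowl or the brass weight is pushed more than 25 mm or tipped (distance of any of amber_jar, mortar, weight from where it was at the start of the episode above 0.025 m or angle between any of amber_jar, mortar, weight's own z axis and vertical above 0.4 rad).
It also fails if it takes over 115 s, if anything falls off the work surface, if the arm or the gripper's body presses on something with over 40 N, if the wrist force passes 120 N, or if a joint passes its speed limit or range.

## Robot

A 6-joint arm with a two-finger parallel gripper is mounted at the origin on the work surface. World frame = base frame: x ahead of the robot, y to its left, z up, the work surface at z = 0. Lengths are in m, angles in rad, forces in N, time in s.
With the tool pointing down it reaches from about 0.275 to 0.85 m from the base axis. Payload 5.2 kg.
Tool frame: the origin (TCP) lies at the very end of the fingers, on their centre line; the grasp point (between the pads) lies 19 mm behind it; x points along the fingers, y is the direction in which the jaws open and shut, and the axes are right-handed (so a half turn about x gives the same grasp; the last joint's range is limited). The gripper opens to 85 mm and grips with 20 to 120 N. Pads are 22 mm wide; open, the fingers measure 114 mm over their backs; the gripper's body (76 mm by 85 mm) begins 54 mm behind the grasp point. The pads swing forward as they close: fully open they stand 13 mm farther back than shut.
Start: joints at [1.056, 0.259, 1.535, -0, 1.348, -0.203], TCP at [0.169, 0.523, 0.231] pointing down, gripper open.
Joint ranges: [-3.14, 3.14], [-0.91, 2.08], [0.19, 2.58], [-1.22, 4.36], [0.22, 2.71], [-3.12, 3.12]. Speed limits (rad/s): [2.57, 2.57, 3.14, 3.14, 3.14, 3.14].

## Interface

Orientations are given as a 3x3 rotation matrix whose columns are the frame's x, y, z axes.
In Python, from rig import observe, imaging, env gives the robot as it stands.
- The arm moves only by the tool apply_moves, never from a script. Its argument "rows" is a list of rows, each an object with "translation": the shift along the tool's x, y, z in units of 30 mm (1.0 is 30 mm), a list of three; "roll": the turn about the tool's x in units of 8 degrees (1.0 is 8 degrees). A call has 1 to 8 rows; each row is the pose to reach, as a shift and turn from the pose commanded when the call began, along the tool's axes at that moment; what a row does not reach only later rows make up. A row lasts 1/10 s, in which the tool goes at most 50 mm and 8.59 degrees, less where a joint would pass 70% of its speed; a pose out of reach is approached as far as the arm can. A call with a gripper value outside its range is refused whole. "hand" is the finger opening in mm, from 0 to 85.4, set as the call begins (left out, the last holds). The fingers move at their own pace and stop on an object; the grip force is fixed at half the most. Time passes only in rows, so rows that repeat a pose let the fingers close. It gives the time, the measured TCP pose, the force and the opening at its end, in the units of the state.
- observe(): the state, without advancing time (a new reading comes with each control period).
- imaging.grab_frame(name): name is "scene" or "top"; returns a dict with "img" (400x640x3 uint8, blue, green, red), "fov_y" (degrees; the focal length in pixels is half the picture's height over the tangent of half this angle, whatever the lens; pixels are square), "cx", "cy" (the principal point, pixels), "k1" (the pictures are not rectified: a ray, as slopes to the right and down, at radius r is drawn at 1 + k1 r^2 times it, then the intrinsics apply), "extrinsics" (4x4, takes a point from world to camera coordinates). Camera axes: x right, y down, z forward; pixel columns grow to the right and rows downward; lengths in m; the calibration is good to about 2 mm. A picture is of the moment at which its call begins. There is no depth.
- env.job_done(): hands the job in, once; it reports no verdict.
The state is a dict: "clock": time; "joint_pos": joint angles; "qvel": joint speeds; "effort": joint torques, N m; "position": TCP position; "tcp_rot": TCP orientation; "wrist_force": force on the tool from outside, world axes, zero at the start; "ft_torque": the same for the moment, N m; "width": opening from 0.0 (shut) to 1.0 (fully open).
Only numpy, scipy, OpenCV 4.12 (cv2) and the standard library are available. Lean on these libraries where they do the work, as an engineer would, in place of code of your own. Each camera call takes 0.05 s, during which the arm holds its last target. There are 200 camera calls.

## Working session

There is one attempt and no reset: what is moved stays moved. The work goes in short steps, Python scripts to look and compute and a tool call to move; the robot and the scene stay as the last step left them, time stands still between calls to the robot, and variables do not carry over. Pictures are saved under pics/ and viewed, about 12 in all and at most 16, crops included, and the job is handed in when it is done.

Besides the shell and the picture viewer there is one more tool, called after "Call:" as name([rows], argument=value, ...), one row to a line, values as JSON. apply_moves: Moves the arm, as the interface text tells. Its arguments: {"type":"object","properties":{"rows":{"type":"array","items":{"type":"object","properties":{"translation":{"type":"array","items":{"type":"number"}},"roll":{"type":"number"}}}},"hand":{"type":"number"}},"required":["rows"]}

```bash
mkdir -p pics; ls; cat > h.py <<'E'
import numpy as np, cv2
from rig import observe, imaging, env
def cam(n):
    d=imaging.grab_frame(n); h=d["img"].shape[0]; f=h/2/np.tan(np.radians(d["fov_y"])/2)
    return dict(img=d["img"],f=f,cx=d["cx"],cy=d["cy"],k1=d["k1"],E=np.array(d["extrinsics"]))
def ray(c,u,v):
    x=(u-c["cx"])/c["f"]; y=(v-c["cy"])/c["f"]; rd=np.hypot(x,y); r=rd
    for _ in range(30): r=rd/(1+c["k1"]*r*r)
    s=r/rd if rd>0 else 1
    R=c["E"][:3,:3]; t=c["E"][:3,3]
    return -R.T@t, R.T@np.array([x*s,y*s,1])
def onz(c,u,v,z):
    o,d=ray(c,u,v); return o+d*(z-o[2])/d[2]
def proj(c,p):
    q=c["E"][:3,:3]@np.array(p)+c["E"][:3,3]; x,y=q[:2]/q[2]; s=1+c["k1"]*(x*x+y*y)
    return c["f"]*x*s+c["cx"],c["f"]*y*s+c["cy"]
def tri(a,pa,b,pb):
    A=[];B=[]
    for c,p in((a,pa),(b,pb)):
        o,d=ray(c,*p); d/=np.linalg.norm(d); M=np.eye(3)-np.outer(d,d); A.append(M);B.append(M@o)
    x=np.linalg.solve(sum(A),sum(B)); 
    return x
E
python3 - <<'E'
from h import *
for n in("scene","top"):
    c=cam(n); cv2.imwrite(f"pics/{n}0.png",c["img"]); print(n,c["f"],c["cx"],c["cy"],c["k1"]); print(c["E"].round(3)); print(ray(c,320,200)[0])
s=observe(); print(s["position"],s["tcp_rot"],s["wrist_force"],s["clock"],s["width"])
E
```

```text
pics
scene 481.6586240091632 318.2035086195419 198.07471809824472 -0.0763343025975755
[[-0.21   0.978  0.004  0.098]
 [ 0.619  0.136 -0.774 -0.253]
 [-0.757 -0.16  -0.633  1.41 ]
 [ 0.     0.     0.     1.   ]]
[1.24410073 0.16376281 0.69704664]
top 370.864117907474 316.2823529612602 195.90815195383598 -0.06445147940018472
[[-0.029 -0.999 -0.04   0.047]
 [-0.996  0.032 -0.078  0.55 ]
 [ 0.079  0.037 -0.996  0.811]
 [ 0.     0.     0.     1.   ]]
[ 0.48535624 -0.00128929  0.85231931]
[0.1684795  0.52305916 0.2305445 ] [[-7.94271723e-04  3.06784226e-01  9.51778760e-01]
 [-1.47039463e-03  9.51777673e-01 -3.06785103e-01]
 [-9.99998604e-01 -1.64316111e-03 -3.04876214e-04]] [0.2186769  0.08879354 0.65005043] 0.1 0.9978671181833059
```

```bash
ls pics
```

```text
scene0.png
top0.png
```

View pics/scene0.png

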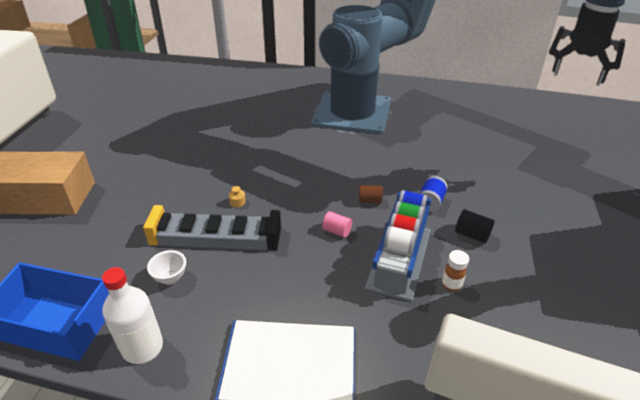

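View pics/top0.png

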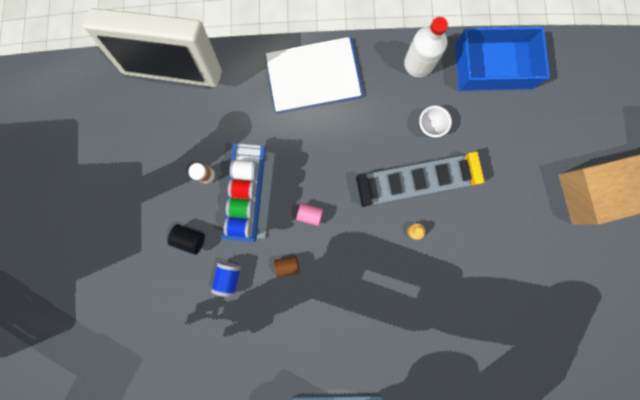

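Candidates for can_blue: the lane blue one, top (237,228) / scene (415,199), and the bench blue one, top (226,280) / scene (434,190). Black (186,239), brown (286,266) and pink (310,214) in the top view are excluded. The lane one looks smaller; I'll confirm in a crop.

```bash
python3 - <<'E'
from h import *
a=cv2.imread("pics/top0.png");b=cv2.imread("pics/scene0.png")
A=cv2.resize(a[130:310,150:330],None,fx=3.3,fy=3.3,interpolation=cv2.INTER_CUBIC)[:594]
cv2.imwrite("pics/crop1.png",A)
B=cv2.resize(b[165:305,340:500],None,fx=4,fy=4,interpolation=cv2.INTER_CUBIC)
cv2.imwrite("pics/crop2.png",B)
C=cv2.resize(a[140:220,345:495],None,fx=5,fy=5,interpolation=cv2.INTER_CUBIC)
D=cv2.resize(b[195:260,135:290],None,fx=4.84,fy=4.84,interpolation=cv2.INTER_CUBIC)[:,:750]
cv2.imwrite("pics/crop3.png",cv2.resize(np.vstack([C[:290],D[:300]]),None,fx=1,fy=1))
E
```

```text
(no output)
```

View pics/crop1.png

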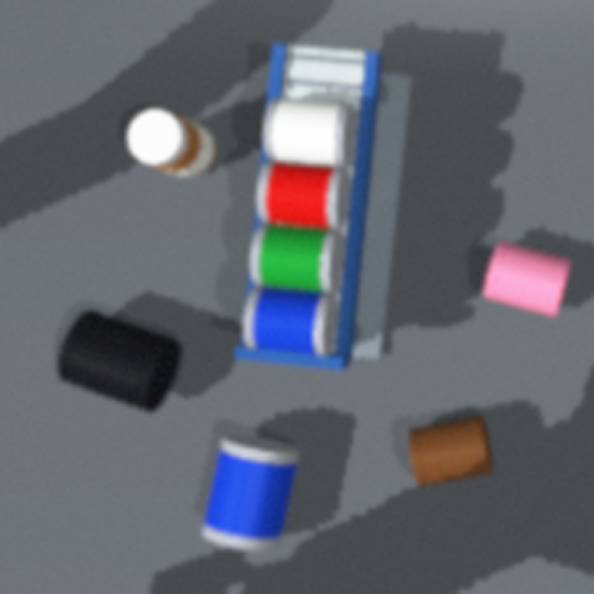

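View pics/crop2.png

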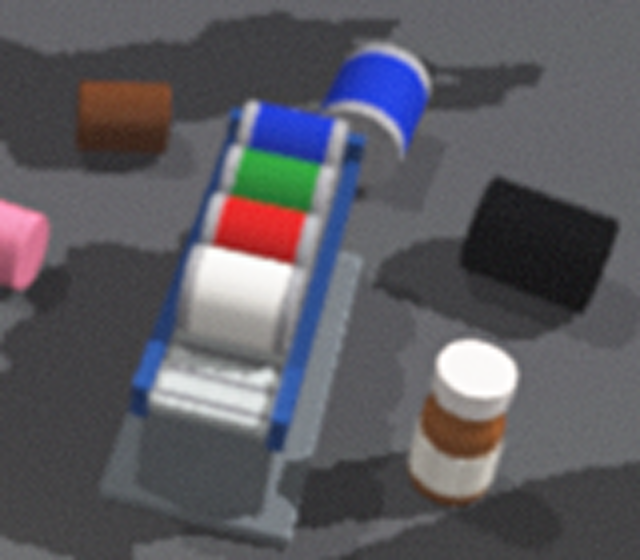

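View pics/crop3.png

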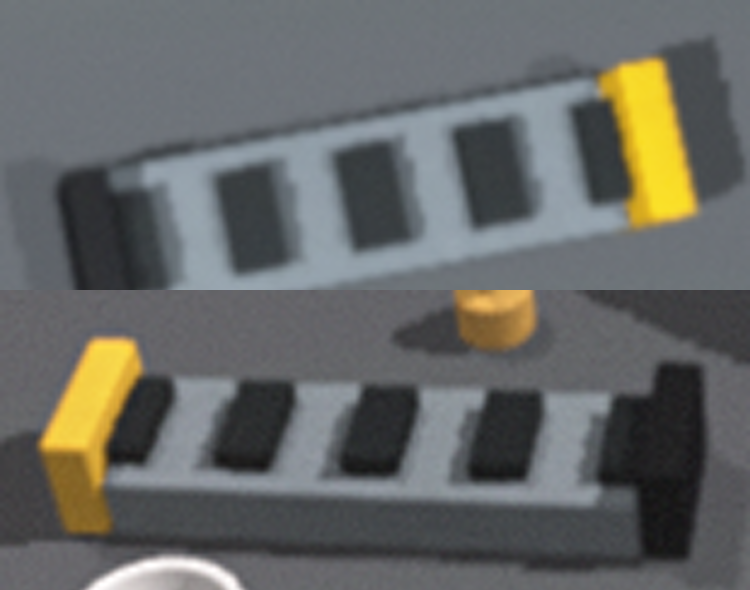

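The lane holds, from the low end, blue, green, red and white. In crop1 the bench blue barrel is clearly longer and thicker than the lane one (about 110x85 px against 65x80 px). The lane blue is also the only one lying in line with the others. The yellow block is at the right end of the cradle in the top view (477,168). Now I'll measure.

```bash
python3 - <<'E'
from h import *
T=cam("top");S=cam("scene")
def blobs(c,lo,hi,roi,mn=40):
    x0,y0,x1,y1=roi; h=cv2.cvtColor(c["img"],cv2.COLOR_BGR2HSV)[y0:y1,x0:x1]
    m=cv2.inRange(h,lo,hi); n,_,st,ce=cv2.connectedComponentsWithStats(m)
    return [(ce[i]+[x0,y0],st[i][2:5]) for i in range(1,n) if st[i][4]>mn]
cols=dict(blue=((112,190,110),(125,255,255)),green=((50,120,50),(75,255,255)),red=((0,190,90),(6,255,255)))
RT=(200,160,262,300);RS=(360,170,455,260)
P={}
for k,(lo,hi) in cols.items():
    a=blobs(T,lo,hi,RT);b=blobs(S,lo,hi,RS)
    print(k,[(x.round(1),s) for x,s in a],[(x.round(1),s) for x,s in b])
    for p,_ in a: print("  top ray z=.09",onz(T,*p,.09).round(4))
    if a and b: print("  tri",tri(T,a[0][0],S,b[0][0]).round(4) if len(a)==1 else "")
# cradle ribs: dark
for n,c,roi in(("T",T,(350,145,490,215)),("S",S,(140,200,285,255))):
    x0,y0,x1,y1=roi; g=cv2.cvtColor(c["img"],cv2.COLOR_BGR2GRAY)[y0:y1,x0:x1]; m=(g<48).astype(np.uint8)
    nn,_,st,ce=cv2.connectedComponentsWithStats(m)
    for i in range(1,nn):
        if st[i][4]>50: print(n,(ce[i]+[x0,y0]).round(1),st[i],onz(c,*(ce[i]+[x0,y0]),.04).round(4))
tp=[(395.4,183.8),(419.4,179.0),(443.4,174.4)]
for p in tp: print("rib top",onz(T,*p,.04).round(4))
for p in [(469.4,153.6),(477.6,151.4),(484.2,182.6),(476,184)]: print("yel",onz(T,*p,.05).round(4))
E
```

```text
blue [(array([235.9, 227. ]), array([ 18,  19, 281], dtype=int32)), (array([225.2, 280.2]), array([ 26,  24, 461], dtype=int32))] [(array([435.6, 186.5]), array([ 23,  20, 244], dtype=int32)), (array([412.3, 197.8]), array([ 20,  14, 179], dtype=int32))]
  top ray z=.09 [0.4864 0.1961 0.09  ]
  top ray z=.09 [0.3775 0.2204 0.09  ]
  tri 
green [(array([237.9, 207.8]), array([ 19,  19, 306], dtype=int32))] [(array([408.6, 209.4]), array([ 22,  14, 214], dtype=int32))]
  top ray z=.09 [0.5262 0.1914 0.09  ]
  tri [0.5257 0.1889 0.0992]
red [(array([239.9, 188.8]), array([ 18,  19, 277], dtype=int32))] [(array([404.6, 221.6]), array([ 22,  16, 217], dtype=int32))]
  top ray z=.09 [0.5658 0.1865 0.09  ]
  tri [0.5646 0.1837 0.1012]
T [364.  187.5] [  7  30  16  31 194] [ 0.5648 -0.0761  0.04  ]
S [270.9 229.5] [119  10  22  41 586] [ 0.576  -0.0736  0.04  ]
S [163.4 221.9] [ 17  14  13  17 123] [ 0.6019 -0.2948  0.04  ]
S [187.1 223.1] [ 39  15  16  17 171] [ 0.5946 -0.2457  0.04  ]
S [212.9 223.9] [ 66  15  15  18 191] [ 0.5855 -0.1931  0.04  ]
S [238.8 225.2] [ 92  16  14  18 188] [ 0.5776 -0.1405  0.04  ]
rib top [ 0.5706 -0.145   0.04  ]
rib top [ 0.5795 -0.1981  0.04  ]
rib top [ 0.588  -0.2514  0.04  ]
yel [ 0.6306 -0.308   0.05  ]
yel [ 0.6349 -0.3263  0.05  ]
yel [ 0.566  -0.3361  0.05  ]
yel [ 0.5635 -0.318   0.05  ]
```

```bash
cat > go.py <<'E'
import sys; from h import *
# usage: go.py x y z yaw [x y z yaw ...] -> units from the present pose
s=observe(); R=np.array(s["tcp_rot"]);p=np.array(s["position"])
yaw=np.arctan2(R[1,1],R[0,1]); print("at",p.round(4),"yaw",round(yaw,4),"F",np.round(s["wrist_force"],1),"w",round(s["width"]*85.4,1),"t",round(s["clock"],2),"q6",round(s["joint_pos"][5],2))
a=list(map(float,sys.argv[1:]))
for i in range(0,len(a),4):
    d=R.T@(np.array(a[i:i+3])-p)/.03; r=(yaw-a[i+3]+np.pi)%(2*np.pi)-np.pi
    print(d.round(2),"roll",round(np.degrees(r)/8,2))
E
python3 go.py .4868 .193 .16 1.4495 .4868 .193 .076 1.4495
```

```text
at [0.1685 0.5232 0.2308] yaw 1.2591 F [-0.6  0.1  0. ] w 85.6 t 0.2 q6 -0.2
[ 2.36 -7.22 13.47] roll -1.36
[ 5.16 -7.22 13.47] roll -1.36
```

Call:
apply_moves([
  {"translation": [2.35, -7.21, 13.47], "roll": -1.37},
  {"translation": [2.35, -7.21, 13.47], "roll": -1.37},
  {"translation": [2.35, -7.21, 13.47], "roll": -1.37},
  {"translation": [2.35, -7.21, 13.47], "roll": -1.37},
  {"translation": [2.35, -7.21, 13.47], "roll": -1.37},
  {"translation": [2.35, -7.21, 13.47], "roll": -1.37},
  {"translation": [2.35, -7.21, 13.47], "roll": -1.37},
  {"translation": [2.35, -7.21, 13.47], "roll": -1.37},
], hand=85)

```text
clock: 1.0
position: [0.4414, 0.2404, 0.1709]
tcp_rot: [[0.0, 0.12, 0.993], [0.0, 0.993, -0.12], [-1.0, 0.0, 0.0]]
wrist_force: [1.3, 0.9, 0.1]
width: 0.997
```

```bash
python3 go.py .4868 .193 .14 1.4495
```

```text
at [0.4414 0.2404 0.1709] yaw 1.4502 F [1.3 0.9 0.1] w 85.1 t 1.0 q6 -1.17
[ 1.03 -1.39  1.69] roll 0.01
```

Call:
apply_moves([
  {"translation": [0.5, -0.9, 1.0], "roll": 0},
  {"translation": [1.0, -1.39, 1.69], "roll": 0},
  {"translation": [1.0, -1.39, 1.69], "roll": 0},
  {"translation": [1.0, -1.39, 1.69], "roll": 0},
])

```text
clock: 1.4
position: [0.4852, 0.1942, 0.1406]
tcp_rot: [[-0.002, 0.122, 0.993], [0.0, 0.993, -0.122], [-1.0, -0.0, -0.002]]
wrist_force: [-0.4, -0.1, 0.4]
width: 0.996
```

```bash
python3 go.py .4868 .193 .14 1.4495; python3 - <<'E'
from h import *
T=cam("top");S=cam("scene")
print([np.round(proj(c,(.4868,.193,.1)),1) for c in(T,S)])
A=cv2.resize(T["img"][160:300,170:310],None,fx=4,fy=4,interpolation=cv2.INTER_CUBIC)
B=cv2.resize(S["img"][130:270,350:490],None,fx=4,fy=4,interpolation=cv2.INTER_CUBIC)
cv2.imwrite("pics/c6.png",cv2.resize(np.hstack([A,B]),(800,400)))
E
```

```text
at [0.4852 0.1942 0.1406] yaw 1.4486 F [-0.4 -0.1  0.4] w 85.0 t 1.4 q6 -1.28
[ 0.02 -0.03  0.06] roll -0.01
[array([236.2, 226.8]), array([412.1, 196.8])]
```

View pics/c6.png

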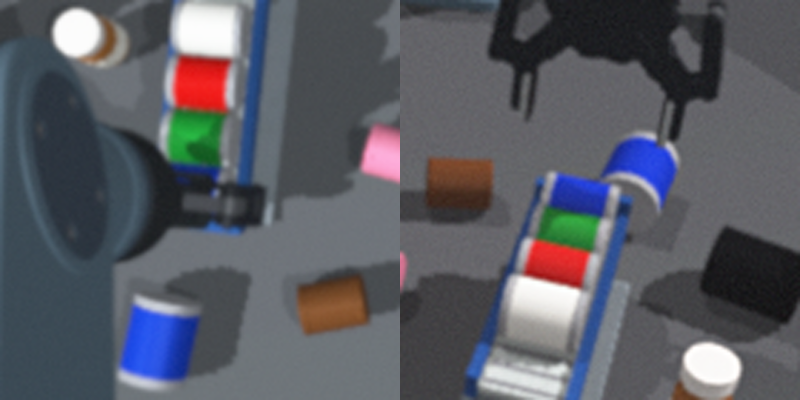

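The picture shows the open fingers straddling the blue front canister (scene tips near (392,168) and (444,179)) with the others behind it. Descending in steps.

Call:
apply_moves([
  {"translation": [0.8, -0.03, 0.05], "roll": 0},
  {"translation": [1.5, -0.03, 0.05], "roll": 0},
  {"translation": [2.0, -0.03, 0.05], "roll": 0},
  {"translation": [2.15, -0.03, 0.05], "roll": 0},
  {"translation": [2.15, -0.03, 0.05], "roll": 0},
])

```text
clock: 2.0
position: [0.4863, 0.1944, 0.0768]
tcp_rot: [[-0.0, 0.119, 0.993], [0.0, 0.993, -0.119], [-1.0, -0.0, -0.0]]
wrist_force: [0.0, -0.0, 0.4]
width: 0.996
```

```bash
python3 go.py .4868 .193 .076 1.4495; python3 - <<'E'
from h import *
S=cam("scene"); p=np.array(observe()["position"]); y=np.array(observe()["tcp_rot"])[:,1]
for s in(-1,1): print(np.round(proj(S,p+s*.0425*y+[0,0,.013]),1))
B=cv2.resize(S["img"][150:250,360:460],None,fx=6,fy=6,interpolation=cv2.INTER_CUBIC)
cv2.imwrite("pics/c7.png",B)
E
```

```text
at [0.4863 0.1944 0.0768] yaw 1.4519 F [ 0.  -0.   0.4] w 85.1 t 2.0 q6 -1.28
[ 0.03 -0.04  0.02] roll 0.02
[391.2 196.2]
[433.6 205.2]
```

View pics/c7.png

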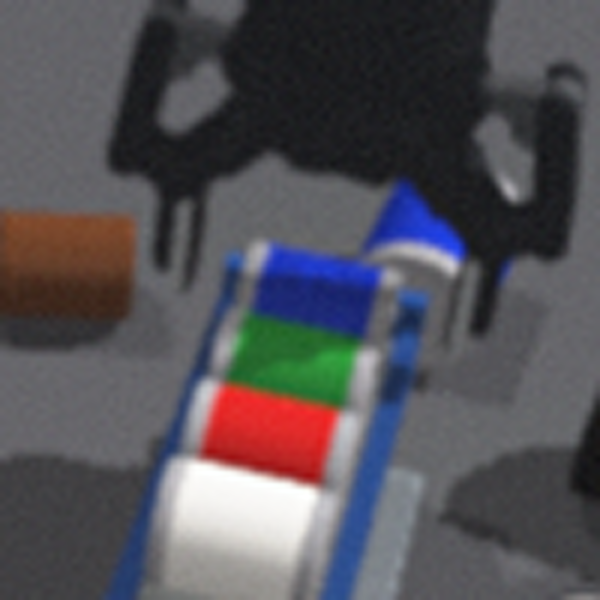

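The fingers straddle the can evenly (crop x 190 and 450 around can ends 240 and 398). Closing.

Call:
apply_moves([
  {"translation": [0.03, -0.02, 0.02], "roll": 0},
  {"translation": [0.03, -0.02, 0.02], "roll": 0},
  {"translation": [0.03, -0.02, 0.02], "roll": 0},
  {"translation": [0.03, -0.02, 0.02], "roll": 0},
  {"translation": [0.03, -0.02, 0.02], "roll": 0},
  {"translation": [0.03, -0.02, 0.02], "roll": 0},
], hand=40)

```text
clock: 2.65
position: [0.4882, 0.1929, 0.0768]
tcp_rot: [[0.002, 0.12, 0.993], [0.0, 0.993, -0.12], [-1.0, 0.001, 0.002]]
wrist_force: [-1.7, 0.6, 5.4]
width: 0.578
```

Call:
apply_moves([
  {"translation": [0, 0, 0], "roll": 0},
  {"translation": [-0.4, 0, 0], "roll": 0},
  {"translation": [-1.0, 0, 0], "roll": 0},
  {"translation": [-1.8, 0, 0], "roll": 0},
  {"translation": [-2.8, 0, 0], "roll": 0},
  {"translation": [-3.8, 0, 0], "roll": 0},
  {"translation": [-4.2, 0, 0], "roll": 0},
  {"translation": [-4.2, 0, 0], "roll": 0},
])

```text
clock: 3.45
position: [0.4886, 0.193, 0.2037]
tcp_rot: [[0.004, 0.12, 0.993], [0.001, 0.993, -0.12], [-1.0, 0.001, 0.004]]
wrist_force: [0.4, 0.1, -2.1]
width: 0.573
```

```bash
python3 go.py .5923 -.2775 .2 0.159 .5923 -.2775 .0435 0.159; python3 - <<'E'
from h import *
S=cam("scene"); 
B=cv2.resize(S["img"][100:250,340:490],None,fx=3,fy=3,interpolation=cv2.INTER_CUBIC)
cv2.imwrite("pics/c8.png",B)
E
```

```text
at [0.4886 0.193  0.2037] yaw 1.4503 F [ 0.4  0.1 -2.1] w 48.9 t 3.45 q6 -1.29
[  0.13 -15.15   5.32] roll 9.25
[  5.34 -15.16   5.3 ] roll 9.25
```

View pics/c8.png

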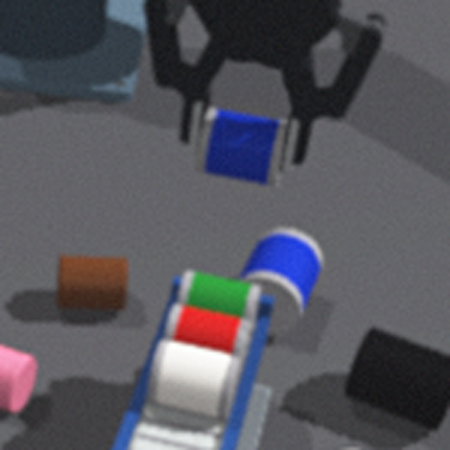

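The blue can is held level in the fingers (crop (242,146)), and green, red and white have rolled to the lip. Carrying it over.

Call:
apply_moves([
  {"translation": [0.02, -0.8, 0.28], "roll": 0.5},
  {"translation": [0.04, -2.2, 0.77], "roll": 1.4},
  {"translation": [0.06, -3.7, 1.3], "roll": 2.4},
  {"translation": [0.08, -5.2, 1.83], "roll": 3.3},
  {"translation": [0.1, -6.7, 2.35], "roll": 4.2},
  {"translation": [0.1, -8.2, 2.88], "roll": 5.1},
  {"translation": [0.1, -9.7, 3.4], "roll": 6.0},
  {"translation": [0.1, -11.2, 3.93], "roll": 6.9},
])

```text
clock: 4.3
position: [0.5631, -0.1564, 0.1962]
tcp_rot: [[-0.004, 0.886, 0.463], [0.002, 0.463, -0.886], [-1.0, -0.002, -0.004]]
wrist_force: [0.6, -0.0, -1.5]
width: 0.575
```

```bash
python3 go.py .5923 -.2775 .16 0.159
```

```text
at [ 0.5631 -0.1564  0.1962] yaw 0.4814 F [ 0.6 -0.  -1.5] w 49.1 t 4.3 q6 -0.94
[ 1.2  -1.    4.03] roll 2.31
```

Call:
apply_moves([
  {"translation": [0.2, -0.4, 1.4], "roll": 0.9},
  {"translation": [0.5, -0.75, 2.8], "roll": 1.8},
  {"translation": [0.9, -1.0, 3.6], "roll": 2.31},
  {"translation": [1.2, -1.0, 4.03], "roll": 2.31},
  {"translation": [1.2, -1.0, 4.03], "roll": 2.31},
  {"translation": [1.2, -1.0, 4.03], "roll": 2.31},
])

```text
clock: 4.9
position: [0.5937, -0.2742, 0.1615]
tcp_rot: [[-0.002, 0.986, 0.166], [0.002, 0.166, -0.986], [-1.0, -0.002, -0.003]]
wrist_force: [0.5, 1.5, -1.1]
width: 0.575
```

```bash
python3 go.py .5923 -.2775 .08 0.159; python3 - <<'E'
from h import *
S=cam("scene"); T=cam("top")
for p in [(.5923,-.2775,.053),(.5838,-.2242,.053)]: print(np.round(proj(S,p),1),np.round(proj(T,p),1))
B=cv2.resize(S["img"][150:270,130:290],None,fx=4,fy=4,interpolation=cv2.INTER_CUBIC)
cv2.imwrite("pics/c9.png",B)
E
```

```text
at [ 0.5937 -0.2742  0.1615] yaw 0.1663 F [ 0.5  1.5 -1.1] w 49.1 t 4.9 q6 -0.77
[ 2.72 -0.06  0.11] roll 0.05
[172.  215.3] [457.1 171.2]
[198.  216.4] [432.8 175.9]
```

View pics/c9.png

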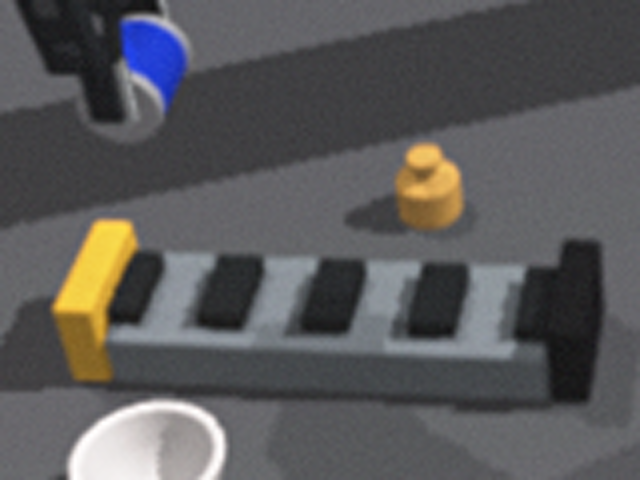

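The yellow block sits at crop (95,300), and the first gap at about (180,285) matches the projected place 1. Lowering.

Call:
apply_moves([
  {"translation": [0.8, -0.06, 0.1], "roll": 0.05},
  {"translation": [1.8, -0.06, 0.1], "roll": 0.05},
  {"translation": [2.6, -0.06, 0.1], "roll": 0.05},
  {"translation": [3.1, -0.06, 0.1], "roll": 0.05},
  {"translation": [3.1, -0.06, 0.1], "roll": 0.05},
  {"translation": [3.1, -0.06, 0.1], "roll": 0.05},
])

```text
clock: 5.6
position: [0.5936, -0.2788, 0.0709]
tcp_rot: [[0.001, 0.987, 0.158], [-0.001, 0.158, -0.987], [-1.0, 0.001, 0.001]]
wrist_force: [0.4, -0.0, -0.6]
width: 0.574
```

```bash
python3 go.py .5923 -.2775 .0445 0.159; python3 - <<'E'
from h import *
S=cam("scene"); T=cam("top")
A=cv2.resize(T["img"][130:230,390:490],None,fx=4,fy=4,interpolation=cv2.INTER_CUBIC)
B=cv2.resize(S["img"][165:265,140:240],None,fx=4,fy=4,interpolation=cv2.INTER_CUBIC)
cv2.imwrite("pics/c10.png",np.hstack([A,B]))
E
```

```text
at [ 0.5936 -0.2788  0.0709] yaw 0.1584 F [ 0.4 -0.  -0.6] w 49.0 t 5.6 q6 -0.77
[ 0.88 -0.04 -0.05] roll -0.0
```

View pics/c10.png

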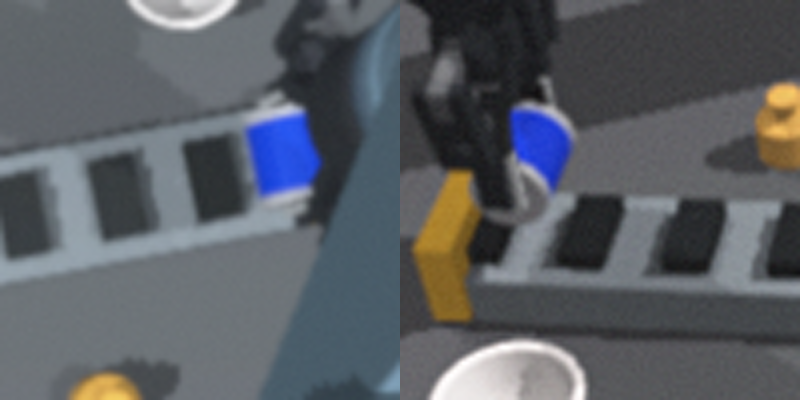

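The blue can hangs over place 1 between the last rib and the yellow block, square to the row in both views. Lowering the rest.

Call:
apply_moves([
  {"translation": [0.4, -0.04, -0.05], "roll": 0},
  {"translation": [0.7, -0.04, -0.05], "roll": 0},
  {"translation": [0.83, -0.04, -0.05], "roll": 0},
  {"translation": [0.87, -0.04, -0.05], "roll": 0},
  {"translation": [0.87, -0.04, -0.05], "roll": 0},
  {"translation": [0.87, -0.04, -0.05], "roll": 0},
])

```text
clock: 6.3
position: [0.5917, -0.2785, 0.0438]
tcp_rot: [[0.0, 0.988, 0.157], [-0.001, 0.157, -0.988], [-1.0, 0.0, 0.001]]
wrist_force: [-0.5, -4.2, -0.4]
width: 0.575
```

Call:
apply_moves([
  {"translation": [0, 0, 0], "roll": 0},
  {"translation": [0, 0, 0], "roll": 0},
  {"translation": [0, 0, 0], "roll": 0},
  {"translation": [0, 0, 0], "roll": 0},
  {"translation": [0, 0, 0], "roll": 0},
], hand=72)

```text
clock: 6.8
position: [0.5915, -0.2775, 0.0436]
tcp_rot: [[-0.0, 0.988, 0.157], [0.0, 0.157, -0.988], [-1.0, -0.0, -0.0]]
wrist_force: [0.4, 0.2, -0.0]
width: 0.845
```

Call:
apply_moves([
  {"translation": [-0.5, 0, 0], "roll": 0},
  {"translation": [-1.3, 0, 0], "roll": 0},
  {"translation": [-2.5, 0, 0], "roll": 0},
  {"translation": [-4.0, 0, 0], "roll": 0},
  {"translation": [-4.0, 0, -1.0], "roll": -0.8},
  {"translation": [-4.0, 0.2, -2.3], "roll": -1.6},
  {"translation": [-4.0, 0.4, -3.7], "roll": -2.4},
  {"translation": [-4.0, 0.5, -5.0], "roll": -3.2},
])

```text
clock: 7.6
position: [0.583, -0.1258, 0.1652]
tcp_rot: [[0.002, 0.821, 0.571], [-0.0, 0.571, -0.821], [-1.0, 0.001, 0.001]]
wrist_force: [0.8, -0.1, -0.2]
width: 0.844
```

```bash
cat > look.py <<'E'
import sys; from h import *
S=cam("scene");T=cam("top")
def tr(lo,hi,rt,rs):
    out=[]
    for c,(x0,y0,x1,y1) in((T,rt),(S,rs)):
        m=cv2.inRange(cv2.cvtColor(c["img"],cv2.COLOR_BGR2HSV)[y0:y1,x0:x1],lo,hi)
        n,_,st,ce=cv2.connectedComponentsWithStats(m); 
        if n<2: return None
        i=1+np.argmax(st[1:,4]); out.append((ce[i]+[x0,y0],st[i][4]))
    return out
cols=dict(blue=((112,190,90),(125,255,255)),green=((50,120,50),(75,255,255)),red=((0,190,90),(6,255,255)))
for k,v in cols.items():
  for nm,rt,rs,z in(("lane",(200,140,262,252),(340,178,432,250),.102),("cradle",(340,130,490,215),(130,190,300,260),.0687)):
    o=tr(*v,rt,rs)
    if o and o[0][1]>40: print(k,nm,o[0][0].round(1),o[0][1],o[1][0].round(1),o[1][1],"top@z",onz(T,*o[0][0],z).round(4),"tri",tri(T,o[0][0],S,o[1][0]).round(4))
if len(sys.argv)>1:
    A=cv2.resize(T["img"][120:260,190:500],(800,361),interpolation=cv2.INTER_CUBIC)
    B=cv2.resize(S["img"][170:262,135:455],(800,230),interpolation=cv2.INTER_CUBIC)
    cv2.imwrite(sys.argv[1],np.vstack([A,B]))
E
python3 look.py pics/l11.png; python3 go.py .4868 .193 .14 1.4495
```

```text
blue cradle [457.5 172.3] 229 [175.4 209.9] 199 top@z [ 0.5878 -0.2728  0.0687] tri [ 0.5876 -0.2719  0.0653]
green lane [236.  226.8] 301 [412.5 197.6] 194 top@z [0.4869 0.1927 0.102 ] tri [0.4869 0.1939 0.098 ]
red lane [237.9 208. ] 275 [408.6 209. ] 182 top@z [0.5252 0.1882 0.102 ] tri [0.5253 0.1887 0.0998]
at [ 0.5823 -0.1223  0.1651] yaw 0.6111 F [ 0.4 -0.9  0. ] w 72.1 t 7.7 q6 -1.01
[  0.86   3.42 -10.43] roll -6.0
```

View pics/l11.png

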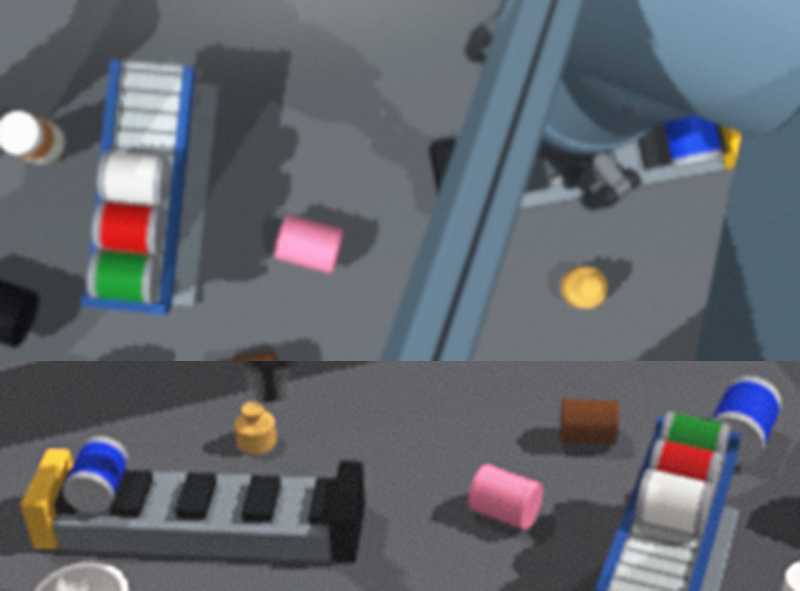

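Blue lies seated in place 1 (scene (175,210)). The lane front is now green at the lip, at the same spot. Returning for green.

Call:
apply_moves([
  {"translation": [0, 0.45, -1.4], "roll": -0.9},
  {"translation": [0, 0.9, -2.8], "roll": -1.8},
  {"translation": [0, 1.4, -4.2], "roll": -2.7},
  {"translation": [0, 1.85, -5.6], "roll": -3.6},
  {"translation": [0, 2.3, -7.0], "roll": -4.5},
  {"translation": [0, 2.75, -8.4], "roll": -5.2},
  {"translation": [0, 3.2, -9.7], "roll": -6.0},
  {"translation": [0.5, 3.42, -10.43], "roll": -6.0},
], hand=85)

```text
clock: 8.5
position: [0.4906, 0.1912, 0.1515]
tcp_rot: [[0.006, 0.125, 0.992], [0.001, 0.992, -0.125], [-1.0, 0.002, 0.005]]
wrist_force: [-0.1, 0.7, -0.5]
width: 0.991
```

```bash
python3 go.py .4872 .193 .12 1.4495 .4872 .193 .076 1.4495
```

```text
at [0.4906 0.1912 0.1515] yaw 1.4458 F [-0.1  0.7 -0.5] w 84.7 t 8.5 q6 -1.29
[ 1.05  0.04 -0.13] roll -0.03
[ 2.52  0.04 -0.13] roll -0.03
```

Call:
apply_moves([
  {"translation": [0.5, 0, 0], "roll": 0},
  {"translation": [0.9, 0, 0], "roll": 0},
  {"translation": [0.9, 0, 0], "roll": 0},
])

```text
clock: 8.8
position: [0.4889, 0.1879, 0.1206]
tcp_rot: [[-0.002, 0.129, 0.992], [-0.001, 0.992, -0.129], [-1.0, -0.001, -0.002]]
wrist_force: [-0.3, -0.3, 0.3]
width: 0.993
```

```bash
python3 go.py .4872 .193 .076 1.4495
```

```text
at [0.4889 0.1879 0.1206] yaw 1.4411 F [-0.3 -0.3  0.3] w 84.8 t 8.8 q6 -1.29
[ 1.49  0.16 -0.07] roll -0.06
```

Call:
apply_moves([
  {"translation": [0.5, 0.16, -0.07], "roll": -0.06},
  {"translation": [1.1, 0.16, -0.07], "roll": -0.06},
  {"translation": [1.45, 0.16, -0.07], "roll": -0.06},
  {"translation": [1.45, 0.16, -0.07], "roll": -0.06},
  {"translation": [1.45, 0.16, -0.07], "roll": -0.06},
])

```text
clock: 9.3
position: [0.4886, 0.1932, 0.0787]
tcp_rot: [[0.0, 0.121, 0.993], [0.0, 0.993, -0.121], [-1.0, 0.0, 0.0]]
wrist_force: [0.4, 0.2, 0.4]
width: 0.995
```

```bash
python3 go.py .4872 .193 .076 1.4495
```

```text
at [0.4886 0.1932 0.0787] yaw 1.4493 F [0.4 0.2 0.4] w 85.0 t 9.3 q6 -1.29
[ 0.09 -0.01 -0.05] roll -0.0
```

Call:
apply_moves([
  {"translation": [0.07, 0, -0.03], "roll": 0},
  {"translation": [0.07, 0, -0.03], "roll": 0},
  {"translation": [0.07, 0, -0.03], "roll": 0},
  {"translation": [0.07, 0, -0.03], "roll": 0},
  {"translation": [0.07, 0, -0.03], "roll": 0},
  {"translation": [0.07, 0, -0.03], "roll": 0},
  {"translation": [0.07, 0, -0.03], "roll": 0},
], hand=40)

```text
clock: 10.0
position: [0.4877, 0.1938, 0.0769]
tcp_rot: [[0.001, 0.12, 0.993], [0.0, 0.993, -0.12], [-1.0, 0.0, 0.001]]
wrist_force: [-1.0, 0.1, 6.2]
width: 0.574
```

Call:
apply_moves([
  {"translation": [0, 0, 0], "roll": 0},
  {"translation": [-0.4, 0, 0], "roll": 0},
  {"translation": [-1.0, 0, 0], "roll": 0},
  {"translation": [-1.8, 0, 0], "roll": 0},
  {"translation": [-2.8, 0, 0], "roll": 0},
  {"translation": [-3.8, 0, 0], "roll": 0},
  {"translation": [-4.2, 0, 0], "roll": 0},
  {"translation": [-4.2, 0, 0], "roll": 0},
])

```text
clock: 10.8
position: [0.4881, 0.1939, 0.2039]
tcp_rot: [[0.004, 0.12, 0.993], [0.001, 0.993, -0.12], [-1.0, 0.001, 0.004]]
wrist_force: [0.2, 0.4, -2.2]
width: 0.574
```

```bash
python3 go.py .5838 -.2242 .2 0.159;  python3 look.py
```

```text
at [0.4881 0.1939 0.2039] yaw 1.4505 F [ 0.2  0.4 -2.2] w 49.0 t 10.8 q6 -1.28
[  0.13 -13.45   4.84] roll 9.25
blue cradle [457.7 170.7] 284 [174.8 209.7] 189 top@z [ 0.5912 -0.2735  0.0687] tri [ 0.5906 -0.2714  0.0686]
```

Blue at place 1 reads (0.592,-0.279), which matches the command. Carrying green to place 2, target (0.583,-0.2255).

Call:
apply_moves([
  {"translation": [0.02, -0.8, 0.28], "roll": 0.5},
  {"translation": [0.04, -2.2, 0.77], "roll": 1.4},
  {"translation": [0.06, -3.7, 1.3], "roll": 2.4},
  {"translation": [0.08, -5.2, 1.83], "roll": 3.3},
  {"translation": [0.1, -6.7, 2.35], "roll": 4.2},
  {"translation": [0.1, -8.2, 2.88], "roll": 5.1},
  {"translation": [0.1, -9.7, 3.4], "roll": 6.0},
  {"translation": [0.1, -11.2, 3.93], "roll": 6.9},
])

```text
clock: 11.7
position: [0.5628, -0.1555, 0.1966]
tcp_rot: [[-0.004, 0.886, 0.463], [0.002, 0.463, -0.886], [-1.0, -0.002, -0.004]]
wrist_force: [0.3, 0.4, -1.9]
width: 0.58
```

```bash
python3 go.py .583 -.2255 .14 0.159
```

```text
at [ 0.5628 -0.1555  0.1966] yaw 0.4814 F [ 0.3  0.4 -1.9] w 49.5 t 11.7 q6 -0.94
[ 1.88 -0.48  2.39] roll 2.31
```

Call:
apply_moves([
  {"translation": [0.2, -0.2, 1.0], "roll": 0.9},
  {"translation": [0.6, -0.4, 2.0], "roll": 1.8},
  {"translation": [1.3, -0.48, 2.39], "roll": 2.31},
  {"translation": [1.88, -0.48, 2.39], "roll": 2.31},
  {"translation": [1.88, -0.48, 2.39], "roll": 2.31},
  {"translation": [1.88, -0.48, 2.39], "roll": 2.31},
])

```text
clock: 12.3
position: [0.5837, -0.2235, 0.141]
tcp_rot: [[-0.003, 0.986, 0.164], [0.002, 0.164, -0.986], [-1.0, -0.003, -0.003]]
wrist_force: [0.6, -0.1, -1.4]
width: 0.574
```

```bash
python3 go.py .583 -.2255 .0438 0.159
```

```text
at [ 0.5837 -0.2235  0.141 ] yaw 0.1645 F [ 0.6 -0.1 -1.4] w 49.0 t 12.3 q6 -0.71
[ 3.24 -0.02  0.07] roll 0.04
```

Call:
apply_moves([
  {"translation": [0.8, -0.02, 0.03], "roll": 0.03},
  {"translation": [1.7, -0.02, 0.03], "roll": 0.03},
  {"translation": [2.3, -0.02, 0.03], "roll": 0.03},
  {"translation": [2.3, -0.02, 0.03], "roll": 0.03},
  {"translation": [2.3, -0.02, 0.03], "roll": 0.03},
])

```text
clock: 12.8
position: [0.5847, -0.225, 0.0746]
tcp_rot: [[0.001, 0.987, 0.16], [-0.0, 0.16, -0.987], [-1.0, 0.001, 0.001]]
wrist_force: [0.5, 0.1, 0.3]
width: 0.573
```

```bash
python3 go.py .583 -.2255 .0438 0.159
```

```text
at [ 0.5847 -0.225   0.0746] yaw 0.1609 F [0.5 0.1 0.3] w 48.9 t 12.8 q6 -0.71
[ 1.03 -0.06  0.01] roll 0.01
```

Call:
apply_moves([
  {"translation": [0.4, -0.05, 0.01], "roll": 0.01},
  {"translation": [0.75, -0.05, 0.01], "roll": 0.01},
  {"translation": [0.95, -0.05, 0.01], "roll": 0.01},
  {"translation": [1.02, -0.05, 0.01], "roll": 0.01},
  {"translation": [1.02, -0.05, 0.01], "roll": 0.01},
  {"translation": [1.02, -0.05, 0.01], "roll": 0.01},
])

```text
clock: 13.4
position: [0.5823, -0.225, 0.0434]
tcp_rot: [[-0.001, 0.987, 0.158], [0.001, 0.158, -0.987], [-1.0, -0.001, -0.001]]
wrist_force: [-3.2, 3.0, 5.2]
width: 0.576
```

Call:
apply_moves([
  {"translation": [0, 0, 0], "roll": 0},
  {"translation": [0, 0, 0], "roll": 0},
  {"translation": [0, 0, 0], "roll": 0},
  {"translation": [0, 0, 0], "roll": 0},
  {"translation": [0, 0, 0], "roll": 0},
], hand=72)

```text
clock: 13.9
position: [0.5828, -0.2258, 0.043]
tcp_rot: [[0.0, 0.987, 0.158], [-0.0, 0.158, -0.987], [-1.0, 0.0, 0.0]]
wrist_force: [0.5, -0.3, 0.6]
width: 0.843
```

Call:
apply_moves([
  {"translation": [-0.5, 0, 0], "roll": 0},
  {"translation": [-1.3, 0, 0], "roll": 0},
  {"translation": [-2.5, 0, 0], "roll": 0},
  {"translation": [-4.0, 0, 0], "roll": 0},
  {"translation": [-4.0, 0, -1.0], "roll": -0.8},
  {"translation": [-4.0, 0.2, -2.3], "roll": -1.6},
  {"translation": [-4.0, 0.4, -3.7], "roll": -2.4},
  {"translation": [-4.0, 0.5, -5.0], "roll": -3.2},
])

```text
clock: 14.7
position: [0.574, -0.0738, 0.1646]
tcp_rot: [[0.002, 0.82, 0.573], [-0.0, 0.573, -0.82], [-1.0, 0.001, 0.001]]
wrist_force: [0.2, -0.2, 0.5]
width: 0.846
```

```bash
python3 look.py; python3 go.py .4868 .193 .14 1.4495
```

```text
red lane [236.  226.5] 254 [412.5 197.5] 152 top@z [0.4873 0.1927 0.102 ] tri [0.4873 0.1938 0.0987]
at [ 0.5732 -0.0704  0.1645] yaw 0.6126 F [ 0.9 -0.8  0.7] w 72.3 t 14.8 q6 -0.93
[ 0.83  2.69 -8.84] roll -5.99
```

Call:
apply_moves([
  {"translation": [0, 0.4, -1.3], "roll": -0.9},
  {"translation": [0, 0.8, -2.6], "roll": -1.8},
  {"translation": [0, 1.2, -3.9], "roll": -2.7},
  {"translation": [0, 1.6, -5.3], "roll": -3.6},
  {"translation": [0, 2.0, -6.7], "roll": -4.5},
  {"translation": [0, 2.4, -7.9], "roll": -5.3},
  {"translation": [0.2, 2.65, -8.8], "roll": -6.0},
  {"translation": [0.8, 2.68, -8.84], "roll": -6.0},
], hand=85)

```text
clock: 15.6
position: [0.4896, 0.1915, 0.1415]
tcp_rot: [[0.005, 0.122, 0.993], [0.002, 0.993, -0.122], [-1.0, 0.002, 0.005]]
wrist_force: [1.2, -0.9, 0.3]
width: 0.992
```

Call:
apply_moves([
  {"translation": [0.3, 0, 0], "roll": 0},
  {"translation": [0.7, 0, 0], "roll": 0},
  {"translation": [0.7, 0, 0], "roll": 0},
])

```text
clock: 15.9
position: [0.4884, 0.1876, 0.1168]
tcp_rot: [[-0.003, 0.129, 0.992], [-0.001, 0.992, -0.129], [-1.0, -0.001, -0.002]]
wrist_force: [0.2, 0.0, 0.3]
width: 0.994
```

```bash
python3 look.py pics/l12.png; python3 go.py .4875 .193 .076 1.4495
```

```text
blue cradle [457.7 170.8] 286 [174.6 209.5] 180 top@z [ 0.5911 -0.2735  0.0687] tri [ 0.5905 -0.2715  0.0689]
green cradle [433.3 175.9] 329 [200.7 210.5] 223 top@z [ 0.5818 -0.221   0.0687] tri [ 0.5813 -0.2191  0.0681]
at [0.4894 0.1878 0.118 ] yaw 1.4417 F [-0.8  0.1  0.2] w 84.9 t 16.0 q6 -1.29
[ 1.4   0.16 -0.08] roll -0.06
```

View pics/l12.png

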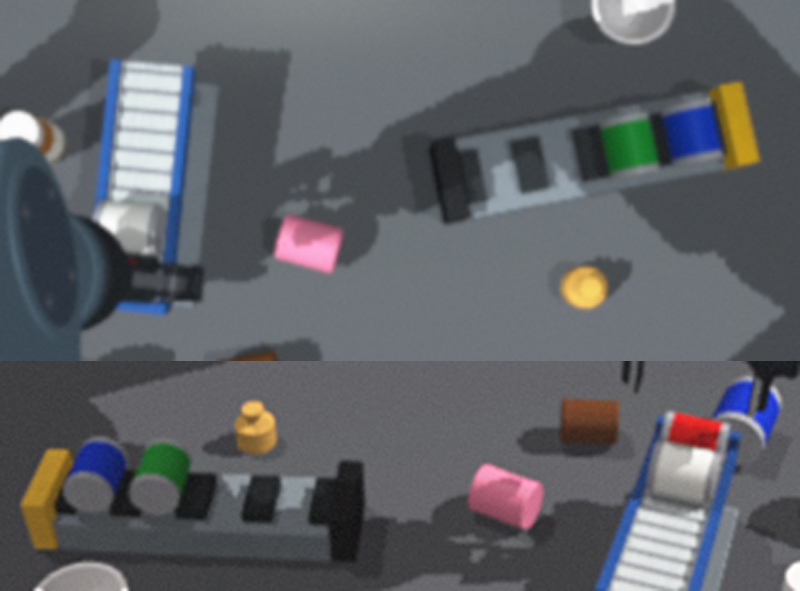

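Blue (top (458,171)) and green (433,176) lie square in places 1 and 2, with red now at the front of the lane. Taking red.

Call:
apply_moves([
  {"translation": [0.5, 0.16, -0.05], "roll": -0.06},
  {"translation": [1.1, 0.16, -0.05], "roll": -0.06},
  {"translation": [1.38, 0.16, -0.05], "roll": -0.06},
  {"translation": [1.4, 0.16, -0.05], "roll": -0.06},
  {"translation": [1.4, 0.16, -0.05], "roll": -0.06},
])

```text
clock: 16.5
position: [0.4886, 0.1934, 0.0765]
tcp_rot: [[0.001, 0.119, 0.993], [0.0, 0.993, -0.119], [-1.0, 0.0, 0.001]]
wrist_force: [0.0, -0.1, 0.2]
width: 0.994
```

```bash
python3 go.py .4875 .193 .076 1.4495
```

```text
at [0.4886 0.1934 0.0765] yaw 1.4511 F [ 0.  -0.1  0.2] w 84.9 t 16.5 q6 -1.29
[ 0.02 -0.02 -0.04] roll 0.01
```

Call:
apply_moves([
  {"translation": [0, 0, -0.03], "roll": 0},
  {"translation": [0, 0, -0.03], "roll": 0},
  {"translation": [0, 0, -0.03], "roll": 0},
  {"translation": [0, 0, -0.03], "roll": 0},
  {"translation": [0, 0, -0.03], "roll": 0},
  {"translation": [0, 0, -0.03], "roll": 0},
  {"translation": [0, 0, -0.03], "roll": 0},
], hand=40)

```text
clock: 17.2
position: [0.4879, 0.1939, 0.077]
tcp_rot: [[0.002, 0.119, 0.993], [0.0, 0.993, -0.119], [-1.0, 0.001, 0.002]]
wrist_force: [0.1, -0.1, 5.4]
width: 0.573
```

Call:
apply_moves([
  {"translation": [0, 0, 0], "roll": 0},
  {"translation": [-0.4, 0, 0], "roll": 0},
  {"translation": [-1.0, 0, 0], "roll": 0},
  {"translation": [-1.8, 0, 0], "roll": 0},
  {"translation": [-2.8, 0, 0], "roll": 0},
  {"translation": [-3.8, 0, 0], "roll": 0},
  {"translation": [-4.2, 0, 0], "roll": 0},
  {"translation": [-4.2, 0, 0], "roll": 0},
])

```text
clock: 18.0
position: [0.4882, 0.1938, 0.2039]
tcp_rot: [[0.004, 0.119, 0.993], [0.001, 0.993, -0.119], [-1.0, 0.001, 0.004]]
wrist_force: [-0.3, -0.4, -2.1]
width: 0.573
```

```bash
python3 go.py .5745 -.172 .19 0.159
```

```text
at [0.4882 0.1938 0.2039] yaw 1.4517 F [-0.3 -0.4 -2.1] w 48.9 t 18.0 q6 -1.29
[  0.47 -11.77   4.3 ] roll 9.26
```

Call:
apply_moves([
  {"translation": [0.02, -0.7, 0.26], "roll": 0.5},
  {"translation": [0.04, -2.0, 0.73], "roll": 1.4},
  {"translation": [0.06, -3.3, 1.2], "roll": 2.4},
  {"translation": [0.08, -4.6, 1.68], "roll": 3.3},
  {"translation": [0.1, -5.9, 2.15], "roll": 4.2},
  {"translation": [0.1, -7.2, 2.63], "roll": 5.1},
  {"translation": [0.1, -8.5, 3.1], "roll": 6.0},
  {"translation": [0.1, -9.7, 3.55], "roll": 6.9},
])

```text
clock: 18.8
position: [0.5574, -0.1095, 0.1967]
tcp_rot: [[-0.003, 0.886, 0.464], [0.001, 0.464, -0.886], [-1.0, -0.002, -0.003]]
wrist_force: [0.1, 1.1, -0.6]
width: 0.573
```

```bash
python3 go.py .5745 -.172 .14 0.159
```

```text
at [ 0.5574 -0.1095  0.1967] yaw 0.4825 F [ 0.1  1.1 -0.6] w 49.0 t 18.8 q6 -0.87
[ 1.89 -0.46  2.11] roll 2.32
```

Call:
apply_moves([
  {"translation": [0.2, -0.2, 1.0], "roll": 0.9},
  {"translation": [0.6, -0.4, 1.8], "roll": 1.8},
  {"translation": [1.3, -0.46, 2.11], "roll": 2.32},
  {"translation": [1.88, -0.46, 2.11], "roll": 2.32},
  {"translation": [1.88, -0.46, 2.11], "roll": 2.32},
  {"translation": [1.88, -0.46, 2.11], "roll": 2.32},
])

```text
clock: 19.4
position: [0.575, -0.1698, 0.1412]
tcp_rot: [[-0.003, 0.986, 0.164], [0.002, 0.164, -0.986], [-1.0, -0.003, -0.002]]
wrist_force: [-0.5, -0.0, -0.8]
width: 0.57
```

```bash
python3 go.py .5745 -.172 .0738 0.159
```

```text
at [ 0.575  -0.1698  0.1412] yaw 0.1645 F [-0.5 -0.  -0.8] w 48.7 t 19.4 q6 -0.64
[ 2.25 -0.02  0.08] roll 0.04
```

Call:
apply_moves([
  {"translation": [0.8, -0.02, 0.03], "roll": 0.03},
  {"translation": [1.7, -0.02, 0.03], "roll": 0.03},
  {"translation": [2.3, -0.02, 0.03], "roll": 0.03},
  {"translation": [2.3, -0.02, 0.03], "roll": 0.03},
  {"translation": [2.3, -0.02, 0.03], "roll": 0.03},
])

```text
clock: 19.9
position: [0.576, -0.1712, 0.0746]
tcp_rot: [[0.001, 0.987, 0.16], [-0.0, 0.16, -0.987], [-1.0, 0.001, 0.001]]
wrist_force: [0.5, 0.1, -0.9]
width: 0.573
```

```bash
python3 go.py .5745 -.172 .0438 0.159
```

```text
at [ 0.576  -0.1712  0.0746] yaw 0.1608 F [ 0.5  0.1 -0.9] w 49.0 t 19.9 q6 -0.64
[ 1.03 -0.05  0.02] roll 0.01
```

Call:
apply_moves([
  {"translation": [0.4, -0.05, 0.02], "roll": 0.01},
  {"translation": [0.75, -0.05, 0.02], "roll": 0.01},
  {"translation": [0.95, -0.05, 0.02], "roll": 0.01},
  {"translation": [1.01, -0.05, 0.02], "roll": 0.01},
  {"translation": [1.01, -0.05, 0.02], "roll": 0.01},
  {"translation": [1.01, -0.05, 0.02], "roll": 0.01},
])

```text
clock: 20.5
position: [0.5737, -0.1719, 0.0436]
tcp_rot: [[-0.001, 0.987, 0.158], [0.0, 0.158, -0.987], [-1.0, -0.001, -0.001]]
wrist_force: [-3.1, 2.0, 4.3]
width: 0.573
```

Call:
apply_moves([
  {"translation": [0, 0, 0], "roll": 0},
  {"translation": [0, 0, 0], "roll": 0},
  {"translation": [0, 0, 0], "roll": 0},
  {"translation": [0, 0, 0], "roll": 0},
  {"translation": [0, 0, 0], "roll": 0},
], hand=72)

```text
clock: 21.0
position: [0.5741, -0.1722, 0.0433]
tcp_rot: [[0.0, 0.987, 0.158], [0.0, 0.158, -0.987], [-1.0, 0.0, -0.0]]
wrist_force: [-0.2, -1.3, 0.4]
width: 0.844
```

Call:
apply_moves([
  {"translation": [-0.5, 0, 0], "roll": 0},
  {"translation": [-1.3, 0, 0], "roll": 0},
  {"translation": [-2.5, 0, 0], "roll": 0},
  {"translation": [-4.0, 0, 0], "roll": 0},
  {"translation": [-4.0, 0, -1.0], "roll": -0.8},
  {"translation": [-4.0, 0.2, -2.3], "roll": -1.6},
  {"translation": [-4.0, 0.4, -3.7], "roll": -2.4},
  {"translation": [-4.0, 0.5, -5.0], "roll": -3.2},
])

```text
clock: 21.8
position: [0.5651, -0.0202, 0.1635]
tcp_rot: [[0.001, 0.82, 0.572], [0.0, 0.572, -0.82], [-1.0, 0.001, 0.0]]
wrist_force: [0.4, 0.1, 0.2]
width: 0.843
```

```bash
python3 go.py .4868 .193 .14 1.4495
```

```text
at [ 0.5651 -0.0202  0.1635] yaw 0.6095 F [0.4 0.1 0.2] w 72.0 t 21.8 q6 -0.84
[ 0.78  1.93 -7.32] roll -6.02
```

Call:
apply_moves([
  {"translation": [0, 0.3, -1.2], "roll": -0.9},
  {"translation": [0, 0.6, -2.4], "roll": -1.8},
  {"translation": [0, 0.9, -3.5], "roll": -2.7},
  {"translation": [0, 1.2, -4.6], "roll": -3.6},
  {"translation": [0, 1.5, -5.7], "roll": -4.5},
  {"translation": [0, 1.75, -6.6], "roll": -5.3},
  {"translation": [0.2, 1.95, -7.3], "roll": -6.0},
  {"translation": [0.7, 2.0, -7.3], "roll": -6.05},
], hand=85)

```text
clock: 22.6
position: [0.4896, 0.1953, 0.1435]
tcp_rot: [[0.003, 0.114, 0.993], [0.001, 0.993, -0.114], [-1.0, 0.002, 0.003]]
wrist_force: [-0.6, -0.5, 0.5]
width: 0.997
```

Call:
apply_moves([
  {"translation": [0.3, 0, 0], "roll": 0},
  {"translation": [0.7, 0, 0], "roll": 0},
  {"translation": [0.7, 0, 0], "roll": 0},
])

```text
clock: 22.9
position: [0.4888, 0.1919, 0.1196]
tcp_rot: [[-0.003, 0.121, 0.993], [-0.001, 0.993, -0.121], [-1.0, -0.001, -0.003]]
wrist_force: [-0.8, 0.4, -0.4]
width: 0.996
```

```bash
python3 look.py pics/l13.png; python3 go.py .4875 .193 .076 1.4495
```

```text
blue cradle [457.7 170.7] 284 [174.8 209.7] 188 top@z [ 0.5913 -0.2734  0.0687] tri [ 0.5907 -0.2713  0.0685]
green cradle [433.3 175.9] 329 [200.7 210.5] 224 top@z [ 0.5818 -0.2209  0.0687] tri [ 0.5813 -0.2191  0.0681]
red cradle [409.1 180.6] 272 [226.7 211.2] 188 top@z [ 0.5735 -0.1691  0.0687] tri [ 0.5729 -0.1669  0.0689]
at [0.4899 0.192  0.1211] yaw 1.4492 F [-0.4 -0.5 -0.1] w 85.1 t 23.0 q6 -1.29
[ 1.5   0.02 -0.08] roll -0.0
```

View pics/l13.png

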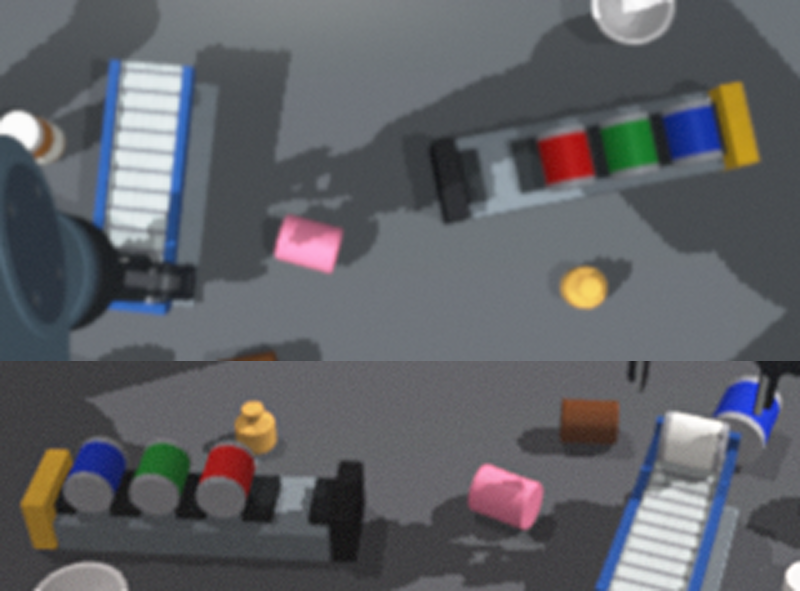

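Red lies in place 3 (top (409,181)) and the first two have not moved. White is at the lip, scene (412,200). Taking white.

Call:
apply_moves([
  {"translation": [0.5, 0.04, -0.05], "roll": 0},
  {"translation": [1.1, 0.04, -0.05], "roll": 0},
  {"translation": [1.45, 0.04, -0.05], "roll": 0},
  {"translation": [1.48, 0.04, -0.05], "roll": 0},
  {"translation": [1.48, 0.04, -0.05], "roll": 0},
])

```text
clock: 23.5
position: [0.4888, 0.1938, 0.0772]
tcp_rot: [[0.0, 0.121, 0.993], [0.0, 0.993, -0.121], [-1.0, 0.0, 0.0]]
wrist_force: [-0.1, 0.3, -0.0]
width: 0.994
```

```bash
python3 go.py .4875 .193 .076 1.4495
```

```text
at [0.4888 0.1938 0.0772] yaw 1.4499 F [-0.1  0.3 -0. ] w 84.9 t 23.5 q6 -1.28
[ 0.04 -0.03 -0.04] roll 0.0
```

Call:
apply_moves([
  {"translation": [0.02, -0.02, -0.03], "roll": 0},
  {"translation": [0.02, -0.02, -0.03], "roll": 0},
  {"translation": [0.02, -0.02, -0.03], "roll": 0},
  {"translation": [0.02, -0.02, -0.03], "roll": 0},
  {"translation": [0.02, -0.02, -0.03], "roll": 0},
  {"translation": [0.02, -0.02, -0.03], "roll": 0},
  {"translation": [0.02, -0.02, -0.03], "roll": 0},
], hand=40)

```text
clock: 24.2
position: [0.4882, 0.1936, 0.0773]
tcp_rot: [[0.002, 0.12, 0.993], [0.0, 0.993, -0.12], [-1.0, 0.001, 0.002]]
wrist_force: [-0.3, -0.0, 6.0]
width: 0.575
```

Call:
apply_moves([
  {"translation": [0, 0, 0], "roll": 0},
  {"translation": [-0.4, 0, 0], "roll": 0},
  {"translation": [-1.0, 0, 0], "roll": 0},
  {"translation": [-1.8, 0, 0], "roll": 0},
  {"translation": [-2.8, 0, 0], "roll": 0},
  {"translation": [-3.8, 0, 0], "roll": 0},
  {"translation": [-4.2, 0, 0], "roll": 0},
  {"translation": [-4.2, 0, 0], "roll": 0},
])

```text
clock: 25.0
position: [0.4884, 0.1936, 0.2042]
tcp_rot: [[0.004, 0.12, 0.993], [0.001, 0.993, -0.12], [-1.0, 0.001, 0.004]]
wrist_force: [0.3, -0.2, -1.3]
width: 0.575
```

```bash
python3 go.py .566 -.1188 .19 0.159
```

```text
at [0.4884 0.1936 0.2042] yaw 1.4504 F [ 0.3 -0.2 -1.3] w 49.1 t 25.0 q6 -1.29
[  0.48 -10.03   3.82] roll 9.25
```

Call:
apply_moves([
  {"translation": [0.02, -0.6, 0.22], "roll": 0.5},
  {"translation": [0.04, -1.7, 0.64], "roll": 1.4},
  {"translation": [0.06, -2.8, 1.06], "roll": 2.4},
  {"translation": [0.08, -3.9, 1.48], "roll": 3.3},
  {"translation": [0.1, -5.0, 1.9], "roll": 4.2},
  {"translation": [0.1, -6.1, 2.32], "roll": 5.1},
  {"translation": [0.1, -7.2, 2.74], "roll": 6.0},
  {"translation": [0.1, -8.3, 3.16], "roll": 6.9},
])

```text
clock: 25.8
position: [0.5507, -0.0662, 0.1971]
tcp_rot: [[-0.004, 0.886, 0.463], [0.001, 0.463, -0.886], [-1.0, -0.003, -0.003]]
wrist_force: [1.1, 0.2, -2.3]
width: 0.579
```

```bash
python3 go.py .566 -.1188 .14 0.159
```

```text
at [ 0.5507 -0.0662  0.1971] yaw 0.4816 F [ 1.1  0.2 -2.3] w 49.5 t 25.8 q6 -0.8
[ 1.9  -0.35  1.8 ] roll 2.31
```

Call:
apply_moves([
  {"translation": [0.2, -0.15, 0.8], "roll": 0.9},
  {"translation": [0.6, -0.3, 1.5], "roll": 1.8},
  {"translation": [1.3, -0.35, 1.8], "roll": 2.32},
  {"translation": [1.88, -0.35, 1.8], "roll": 2.32},
  {"translation": [1.88, -0.35, 1.8], "roll": 2.32},
  {"translation": [1.88, -0.35, 1.8], "roll": 2.32},
])

```text
clock: 26.4
position: [0.5667, -0.1173, 0.1415]
tcp_rot: [[-0.003, 0.987, 0.162], [0.001, 0.162, -0.987], [-1.0, -0.003, -0.002]]
wrist_force: [-0.3, -0.3, -0.8]
width: 0.575
```

```bash
python3 go.py .566 -.1188 .0738 0.159
```

```text
at [ 0.5667 -0.1173  0.1415] yaw 0.1632 F [-0.3 -0.3 -0.8] w 49.1 t 26.4 q6 -0.56
[ 2.26 -0.03  0.05] roll 0.03
```

Call:
apply_moves([
  {"translation": [0.8, -0.03, 0.01], "roll": 0.03},
  {"translation": [1.7, -0.03, 0.01], "roll": 0.03},
  {"translation": [2.3, -0.03, 0.01], "roll": 0.03},
  {"translation": [2.3, -0.03, 0.01], "roll": 0.03},
  {"translation": [2.3, -0.03, 0.01], "roll": 0.03},
])

```text
clock: 26.9
position: [0.5674, -0.1181, 0.0748]
tcp_rot: [[0.001, 0.987, 0.159], [-0.0, 0.159, -0.987], [-1.0, 0.001, 0.0]]
wrist_force: [0.5, 0.1, -1.4]
width: 0.573
```

```bash
python3 go.py .566 -.1188 .0438 0.159
```

```text
at [ 0.5674 -0.1181  0.0748] yaw 0.1594 F [ 0.5  0.1 -1.4] w 48.9 t 26.9 q6 -0.56
[ 1.03 -0.05  0.02] roll 0.0
```

Call:
apply_moves([
  {"translation": [0.4, -0.04, 0.02], "roll": 0},
  {"translation": [0.75, -0.04, 0.02], "roll": 0},
  {"translation": [0.95, -0.04, 0.02], "roll": 0},
  {"translation": [1.01, -0.04, 0.02], "roll": 0},
  {"translation": [1.01, -0.04, 0.02], "roll": 0},
  {"translation": [1.01, -0.04, 0.02], "roll": 0},
])

```text
clock: 27.5
position: [0.5654, -0.1188, 0.0439]
tcp_rot: [[-0.001, 0.987, 0.158], [0.0, 0.158, -0.987], [-1.0, -0.001, -0.0]]
wrist_force: [-2.8, 0.8, 3.1]
width: 0.575
```

Call:
apply_moves([
  {"translation": [0, 0, 0], "roll": 0},
  {"translation": [0, 0, 0], "roll": 0},
  {"translation": [0, 0, 0], "roll": 0},
  {"translation": [0, 0, 0], "roll": 0},
  {"translation": [0, 0, 0], "roll": 0},
], hand=72)

```text
clock: 28.0
position: [0.5659, -0.119, 0.0436]
tcp_rot: [[0.0, 0.987, 0.158], [-0.0, 0.158, -0.987], [-1.0, 0.0, 0.0]]
wrist_force: [-0.6, 0.4, -0.3]
width: 0.846
```

Call:
apply_moves([
  {"translation": [-0.5, 0, 0], "roll": 0},
  {"translation": [-1.3, 0, 0], "roll": 0},
  {"translation": [-2.5, 0, 0], "roll": 0},
  {"translation": [-4.0, 0, 0], "roll": 0},
  {"translation": [-4.0, 0, -1.5], "roll": 0},
  {"translation": [-4.0, 0, -3.0], "roll": 0},
  {"translation": [-4.0, 0, -4.5], "roll": 0},
  {"translation": [-4.0, 0, -6.0], "roll": 0},
])

```text
clock: 28.8
position: [0.5369, 0.0602, 0.1639]
tcp_rot: [[0.001, 0.988, 0.157], [0.0, 0.157, -0.988], [-1.0, 0.001, 0.0]]
wrist_force: [1.0, -0.1, -0.1]
width: 0.843
```

Call:
apply_moves([
  {"translation": [0, 0, -1.5], "roll": 0},
  {"translation": [0, 0, -3.0], "roll": 0},
  {"translation": [0, 0, -4.0], "roll": 0},
  {"translation": [0, 0, -4.0], "roll": 0},
  {"translation": [0, 0, -4.0], "roll": 0},
  {"translation": [0, 0, -4.0], "roll": 0},
])

```text
clock: 29.4
position: [0.5186, 0.1763, 0.1636]
tcp_rot: [[0.0, 0.988, 0.157], [-0.001, 0.157, -0.988], [-1.0, -0.0, 0.001]]
wrist_force: [0.2, 0.3, 0.3]
width: 0.841
```

```bash
python3 look.py pics/l14.png; python3 go.py
```

```text
blue cradle [457.8 170.8] 283 [174.8 209.6] 185 top@z [ 0.5911 -0.2736  0.0687] tri [ 0.5905 -0.2714  0.0687]
green cradle [433.2 176. ] 333 [201.1 210.7] 231 top@z [ 0.5817 -0.2206  0.0687] tri [ 0.5811 -0.2186  0.0677]
red cradle [408.6 180.7] 285 [227.  211.4] 197 top@z [ 0.5732 -0.1682  0.0687] tri [ 0.5727 -0.1663  0.0683]
at [0.5187 0.176  0.1636] yaw 0.1571 F [-0.  -0.  -0.2] w 72.2 t 29.5 q6 -0.03
```

View pics/l14.png

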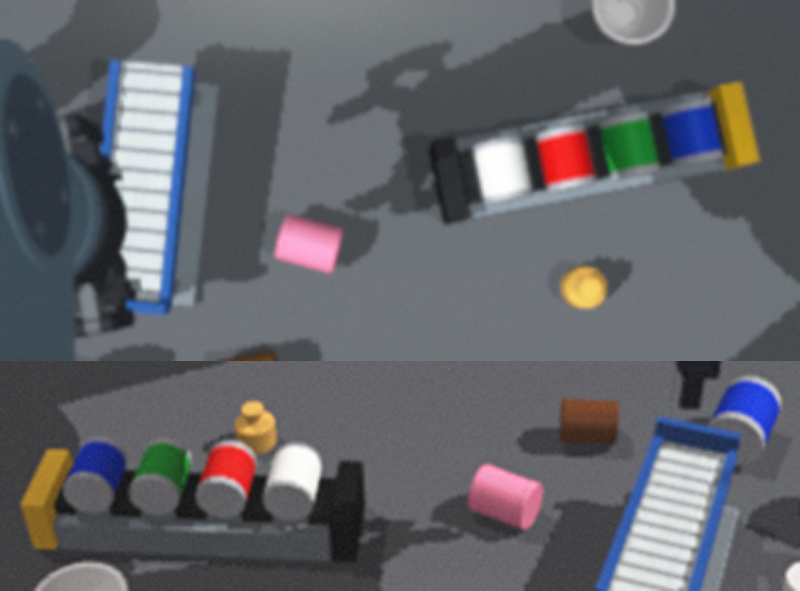

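All four lie square in places 1 to 4 in the order blue, green, red, white. The lane is empty, the bystanders have not moved, and the arm is clear at z 0.16. Handing in.

```bash
python3 -c "
from rig import env
print(env.job_done())"
```

```text
the job is handed in; nothing more can be done
None
```

I moved the four canisters from the lane to cradle places 1 to 4 in queue order from the yellow block: blue, green, red, white. I handed the job in at about 29.5 s of the 115 s allowed. Handing in gives no verdict, so what follows is from my own last checks.

- **Placing:** the last pictures show all four lying square in their places. Blue, green and red measure about 53 mm apart along the row, at the right seated height. I checked white by eye only, because I set no colour mask for it.
- **Other things:** the lane is empty. The weight and bowl look unmoved. The jar was hidden by the arm in the final picture, but looked unmoved the last time it showed. The arm stood clear and open with no force reading on the wrist.
- **Disagreement:** the canisters' row position first read about 5 mm off the commanded place. This came from the height plane I used for the ray. Projected at the height of the canister's axis instead, it agreed to about 1 mm. Lateral forces while setting down stayed within about 5 N.

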